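Wedge the dry-storage cabinet open and fetch a filter

ROBOT

A 6-joint arm with a two-finger parallel gripper is mounted at the origin on the work surface. World frame = base frame: x ahead of the robot, y to its left, z up, the work surface at z = 0. Lengths are in mm, angles in rad, forces in N, time in s.
With the tool pointing down it reaches from about 350 to 975 mm from the base axis. Payload 7.1 kg.
Tool frame: the origin (TCP) lies between the finger pads; the fingertips stand 14 mm ahead of it and the grasp point (between the pads) lies 5 mm behind it; z points along the fingers, y is the direction in which the jaws open and shut (so a half turn about z gives the same grasp; the last joint's range is limited). The gripper opens to 88 mm and grips with 3 to 60 N. Pads are 20 mm wide; open, the fingers measure 115 mm over their backs; the gripper's body (75 mm by 178 mm) begins 61 mm behind the grasp point.
Start: joints at [1.19, 0.423, 1.63, -0, 1.089, -0.019], TCP at [221.192, 584.533, 236.675] pointing down, gripper open.
Joint ranges: [-3, 3], [-0.9, 2.11], [0.09, 2.58], [-1.31, 4.45], [0.11, 2.69], [-2.54, 2.54]. Speed limits (rad/s): [2.39, 2.39, 3.01, 3.14, 3.14, 3.14].

INTERFACE

Orientations are given as a rotation vector (axis times angle).
In Python, from workcell import get_obs, get_image, calibration, close_job, regions_of, place_of gives the robot as it stands.
- The arm moves only by the tool move_arm, never from a script. Its argument "deltas" is a list of rows, each a list of 5 numbers: the closure in counts, from 0 (fully open) to 255 (shut), then the shift along the tool's x, y, z in m, then the turn about the tool's z in rad. In form: [[grip, x, y, z, roll], ...]. A call has 1 to 5 rows; each row is the pose to reach, as a shift and turn from the pose commanded when the call began, along the tool's axes at that moment; what a row does not reach only later rows make up. A row lasts 1/12 s, in which the tool goes at most 41.7 mm and 7.16 degrees, less where a joint would pass 70% of its speed; a pose out of reach is approached as far as the arm can. A call with a gripper value outside its range is refused whole. The fingers move at their own pace and stop on an object; the grip force is fixed at half the most. Time passes only in rows, so rows that repeat a pose let the fingers close. It gives the time, the measured TCP pose, the force and the opening at its end, in the units of the state.
- get_obs(): the state, without advancing time (a new reading comes with each control period).
- get_image(name): name is "scene" or "top"; returns the picture (400x640x3 uint8, blue, green, red); there is no depth.
- calibration(name): a dict with "intrinsics" (3x3 intrinsics, pixels), "world_to_cam" (4x4, takes a point from world to camera coordinates). Camera axes: x right, y down, z forward; pixel columns grow to the right and rows downward; lengths in mm; the calibration is good to about 2 mm. A picture is of the moment at which its call begins. calibration takes no time and is no camera call.
- close_job(): hands the job in, once; it reports no verdict.
Trained networks look in the newest picture that a camera, given by its name, has taken for a name from the list of things; names that differ only in an ending like _2 or _b are one class to them, and where a whole thing is asked for, a point or a joint stands for the part that bears it (a point fixed in the world has none). Each returns a list of dicts, best first, with "conf" (0 to 1); they miss things now and then, are a little off and sometimes report something else, mostly with a low value. They report only what shows in the picture. A call takes as long as a camera call. They do not tell look-alikes from the thing itself.
- regions_of(camera, name): "region" (400x640 bool, what is visible of it).
- place_of(camera, name): "location" ([x, y, z] in mm, in world coordinates, good to about 4 mm: a listed point, or the origin of a listed thing).
The state is a dict: "t": time; "qpos": joint angles; "qvel": joint speeds; "joint_torque": joint torques, N m; "ee_pos": TCP position; "orientation": TCP orientation; "ft_force": force on the tool from outside, world axes, zero at the start; "moment": the same for the moment, N m; "width": finger opening in mm.
Only numpy, scipy, OpenCV 4.12 (cv2) and the standard library are available. Lean on these libraries where they do the work, as an engineer would, in place of code of your own. Each camera call takes 0.05 s, during which the arm holds its last target.

TASK

Swing the clear storage cabinet's self-closing door wide open, and jam the orange wedge firmly under the door's lower edge from the inside so that it stays open by itself at about a right angle or wider. Only then reach in, take out the white filter capsule with the blue ends without tipping it over, and stand it upright in the steel tray, leaving the door wedged. Do not force the wedge brutally (keep well under 60 N) and leave all the other things where they are.

Things in the scene. Friction and masses are not known exactly. Their poses are not given: they have to be found in the camera images.
- door (a joint): Door opening angle, rad: 0 shut, 1.70 hard stop (wide open, towards the robot). Door 270 mm wide, 12 mm thick, hinged at the cabinet's left front edge seen from the robot; lower edge 14 mm above the bench. A damped spring (0.15 to 0.24 N m, damper 2 N m s/rad) shuts it slowly: from wide open at about 0.12 rad/s. Opening at 0.4 rad/s takes about 6 N at the tab.
- door_tab (a point): Blue pull tab, upright strip on the door's top: 170 mm long (85 to 255 mm from the hinge line), 12 mm thick, z 235 to 280 mm. It alone stands above the cabinet's flat roof (z 235), so fingertips can hook it from behind, over the roof. Point: its inner face, mid-length, mid-height. Axes turn with the door: -y from hinge to free edge, -x the way it opens, z up.
- door_foot (a point): Point on the inner bottom edge of the door, 140 mm from the hinge line, 14 mm above the bench: a good place for the wedge to bite. A slippery nylon strip runs along the whole lower edge. Same axes as door_tab.
- cabinet_hinge (a point): On the hinge line, z 14 mm, fixed; the door's inner face lies in a plane through this line. x into the cabinet, y to its left, z up; front plane is x = 0. Cabinet fixed, 270 mm wide (y 0 to -270), 200 mm deep; opening 246 mm wide, floor at z 20, roof underside at z 229 mm; 12 mm side walls, clear roof and back, blue corner posts outside the walls.
- wedge: Loose orange rubber wedge, about 0.15 kg, 130 long, 36 mm wide. Origin under its middle; +x to the thin nose (4 mm high, 65 mm ahead), z up. The ramp rises evenly over 90 mm from the nose to a flat heel 40 mm long, 30 mm high; it is 14 mm high 35 mm behind the nose. Grips the bench: driven nose first, square, under the open door from the inside it jams and holds.
- wedge_heel (a point): Centre of the wedge's heel, 15 mm above the bench: the place to grip it, across its 36 mm width, or to push from behind (the rear face is 20 mm behind this point). Same axes as the wedge.
- filter_center (a point): Centre (half-way up) of the filter capsule: white upright cylinder 44 mm in diameter and 85 mm high with blue end caps and a 10 mm blue nipple on top, about 0.12 kg, standing on the cabinet floor near the front (35 to 60 mm behind the front plane). z is its upright axis.
- tray: Fixed shallow steel tray, 150 x 150 mm outside, 18 mm high rim, 4 mm walls and floor, empty. Origin under its centre, z up, x and y along its sides.
- amber_bottle: Amber bottle, 54 mm diameter, 110 mm high, at the back of the cabinet; bystander. Origin under its base.
- white_jar: White jar with red cap, 60 mm diameter, 80 mm high, at the back of the cabinet; bystander. Origin under its base.
- glass_bottle: Clear bottle with blue cap, 80 mm diameter, 170 mm high, on the bench to the left; bystander. Origin under its base.
- beaker: Glass beaker, 72 mm diameter, 90 mm high, on the bench to the left; bystander. Origin under its base.
- wrench: Steel wrench lying on the bench to the right; bystander. Origin under its middle.
- stopper: Black rubber stopper, 44 mm diameter, 30 mm high, on the bench to the right; bystander. Origin under its base.
- tip_box: Yellow box, 120 x 80 x 60 mm, on the bench to the right; bystander. Origin under its base.
Mind the look-alikes: they are no part of the job. There is more than one size of the wedge; the job needs the largest.

How it is judged (in metres and radians):
On the way, in this order (a step that is already met when the one before it is completed fails the run):
1. the door stands wide open (over 1.45 rad), held by the wedge alone, the robot touching neither (value of joint door above 1.45 rad and contact force between wedge and door above 0.4 N and contact force between each of wedge, door and the arm below 0.1 N and contact force between each of wedge, door and the fingers below 0.1 N), for 0.5 s.
2. the filter capsule stands released in the tray (x of filter_center in the frame of tray between -0.062 and 0.062 m and y of filter_center in the frame of tray between -0.062 and 0.062 m and height (world z) of filter_center below 0.055 m and angle between filter_center's own z axis and vertical below 0.15 rad and linear speed of filter below 0.02 m/s and contact force between filter and the fingers below 0.1 N and contact force between filter and the arm below 0.1 N), for 0.3 s.
At the end, for the whole second after the job is handed in: The door stands open by more than 1.45 rad with the wedge bearing on it and at rest, the filter capsule stands upright (within 0.15 rad) and at rest on the tray floor, its centre within 62 mm of the tray's centre along both sides, and the robot touches neither door, wedge nor filter (all of step 1 and all of step 2 and linear speed of wedge below 0.01 m/s).
It fails at once if the filter capsule is tipped over (more than 0.7 rad) (angle between filter_center's own z axis and vertical above 0.7 rad).
It fails at once if the wedge is forced against the door with more than 60 N (contact force between wedge and door above 60 N).
It fails at once if a bystander is moved by more than 40 mm (distance of any of amber_bottle, white_jar, glass_bottle, beaker, wrench, stopper, tip_box from where it was at the start of the episode above 0.04 m).
It also fails if it takes over 72 s, if anything falls off the work surface, if the arm or the gripper's body presses on something with over 40 N, if the wrist force passes 120 N, or if a joint passes its speed limit or range.

## Working session

There is one attempt and no reset: what is moved stays moved. The work goes in short steps, Python scripts to look and compute and a tool call to move; the robot and the scene stay as the last step left them, time stands still between calls to the robot, and variables do not carry over. Pictures are saved under pics/ and viewed, and the job is handed in when it is done.

Besides the shell and the picture viewer there is one more tool, called in YAML: its name, and indented under it one key for each argument. move_arm: Moves the arm, as the interface text tells. Its arguments: {"type":"object","properties":{"deltas":{"type":"array","items":{"type":"array","items":{"type":"number"}}}},"required":["deltas"]}

```bash
ls; mkdir -p pics; python3 - <<'E'
from workcell import *
import cv2
o=get_obs()
for k,v in o.items(): print(k,v)
for n in("scene","top"):
    im=get_image(n); cv2.imwrite(f"pics/{n}0.png",im)
    c=calibration(n); print(n,c["intrinsics"],c["world_to_cam"])
    for t in ["door_tab","door_foot","cabinet_hinge","wedge","wedge_heel","filter_center","tray"]:
        print(n,t,[(round(d["conf"],2),[round(float(x)) for x in d["location"]]) for d in place_of(n,t)][:5])
print(get_obs()["t"])
E
```

```text
pics
t 0.0
qpos [ 1.18996805e+00  4.23861924e-01  1.63066841e+00 -2.84013596e-05
  1.08861109e+00 -1.89799993e-02]
qvel [-0.00212713  0.00012817  0.00042272 -0.00019474 -0.00028991  0.00028977]
joint_torque [-1.53758276e-03 -5.44607913e+01 -2.73667824e+01  6.42323191e-02
  2.28309928e-02 -9.59963381e-05]
ee_pos [221.0261836  584.04600919 235.89700607]
orientation [-5.65222660e-01 -3.09003958e+00  2.39198382e-03]
ft_force [ 0.53119375 -0.70190489 -0.19187368]
moment [ 0.01001493  0.00428063 -0.02501039]
width 87.9736380216699
scene [[485.90048219   0.         324.47554584]
 [  0.         485.90048219 194.60283091]
 [  0.           0.           1.        ]] [[ 8.87721650e-01 -4.60273503e-01  9.92846306e-03 -5.14642874e+02]
 [-4.26771074e-01 -8.30811961e-01 -3.57236525e-01  2.71413245e+02]
 [ 1.72675193e-01  3.12889417e-01 -9.33961183e-01  1.64089774e+03]
 [ 0.00000000e+00  0.00000000e+00  0.00000000e+00  1.00000000e+00]]
scene door_tab [(0.9, [638, 36, 260])]
scene door_foot [(0.73, [419, 499, 2]), (0.58, [641, 70, 16])]
scene cabinet_hinge [(0.78, [637, 208, 15])]
scene wedge [(0.92, 
[... 362 characters left out ...]
       0.           1.        ]] [[-1.99062183e-02 -9.99624623e-01 -1.88243182e-02  7.47352182e+00]
 [-9.92127668e-01  2.20782521e-02 -1.23268980e-01  5.71837794e+02]
 [ 1.23638315e-01  1.62223077e-02 -9.92194741e-01  1.33472662e+03]
 [ 0.00000000e+00  0.00000000e+00  0.00000000e+00  1.00000000e+00]]
top door_tab [(0.92, [641, 35, 259])]
top door_foot [(0.75, [640, 66, 9])]
top cabinet_hinge [(0.69, [637, 208, 16]), (0.51, [507, -339, 0])]
top wedge [(0.83, [300, -416, 1]), (0.8, [345, -225, 0]), (0.78, [479, -146, 0])]
top wedge_heel [(0.93, [518, -135, 16]), (0.76, [295, -386, 8]), (0.72, [367, -203, 16]), (0.24, [716, -351, -1])]
top filter_center []
top tray [(0.95, [506, -338, -3])]
0.8
```

View pics/scene0.png

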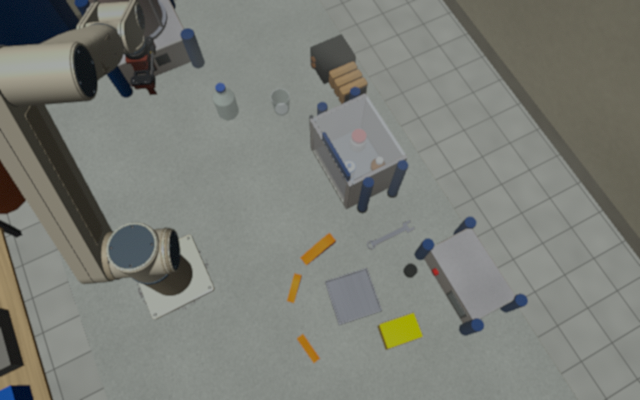

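View pics/top0.png

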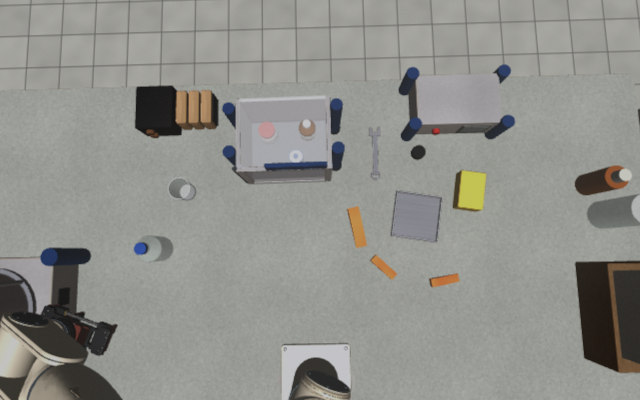

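```bash
cat > h.py <<'E'
import numpy as np, cv2
from workcell import *
def proj(n,P):
    c=calibration(n);T=np.array(c["world_to_cam"]);K=np.array(c["intrinsics"])
    q=T[:3,:3]@np.array(P,float)+T[:3,3];q=K@q;return q[:2]/q[2]
def back(n,uv,z):
    c=calibration(n);T=np.array(c["world_to_cam"]);K=np.array(c["intrinsics"])
    d=T[:3,:3].T@np.linalg.inv(K)@np.array([uv[0],uv[1],1.]);o=-T[:3,:3].T@T[:3,3]
    return o+d*(z-o[2])/d[2]
def crop(n,x0,y0,x1,y1,f,name,img=None):
    im=get_image(n) if img is None else img
    cv2.imwrite("pics/"+name,cv2.resize(im[y0:y1,x0:x1],None,fx=f,fy=f,interpolation=cv2.INTER_CUBIC))
E
python3 - <<'E'
from h import *
a=cv2.imread("pics/top0.png")
crop("top",215,80,345,195,5,"c1.png",a)
crop("top",335,190,465,295,5,"c2.png",a)
m=(a[...,2]>200)&(a[...,1]<180)&(a[...,1]>80)&(a[...,0]<80)
n,l,s,c=cv2.connectedComponentsWithStats(m.astype('uint8'))
for i in range(1,n):
    if s[i,4]>30:
        p=np.argwhere(l==i)[:,::-1].astype('float32'); r=cv2.minAreaRect(p); b=cv2.boxPoints(r)
        print(s[i],r); print([back("top",q,15)[:2].round() for q in b])
E
```

```text
(no output)
```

View pics/c1.png

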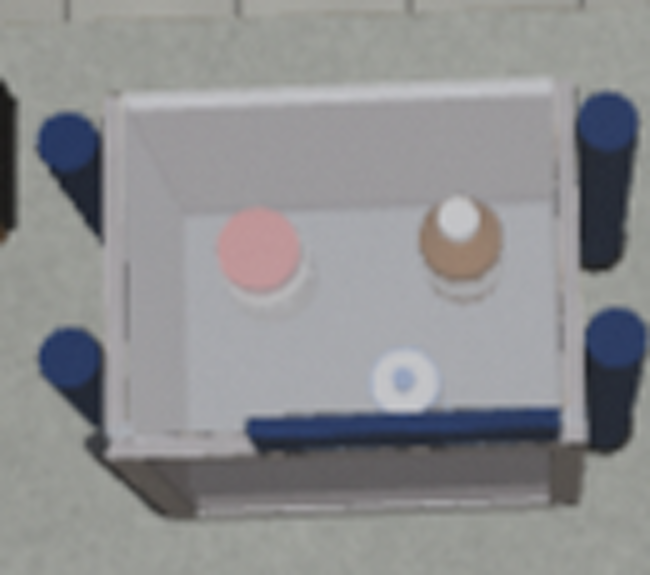

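View pics/c2.png

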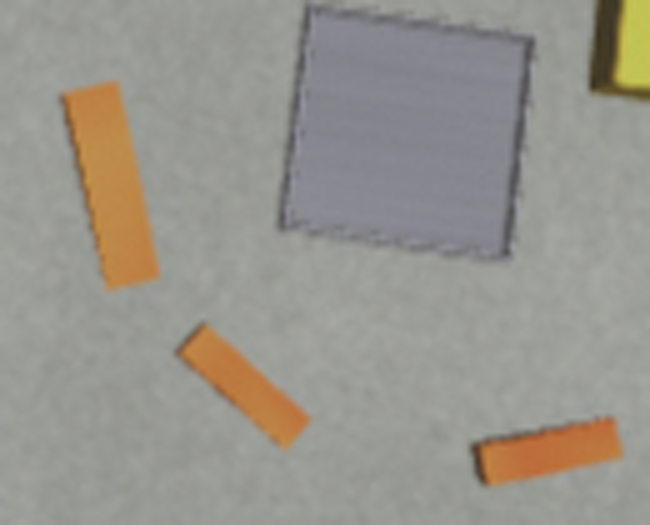

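```bash
python3 - <<'E'
from h import *
a=cv2.imread("pics/top0.png")
hsv=cv2.cvtColor(a,cv2.COLOR_BGR2HSV)
print(a[227,357],a[156,280],a[163,300])
m=(hsv[...,0]<20)&(hsv[...,0]>5)&(hsv[...,1]>120)&(hsv[...,2]>150)
n,l,s,c=cv2.connectedComponentsWithStats(m.astype('uint8'))
for i in range(1,n):
    if s[i,4]>100 and s[i,1]>190 and s[i,0]<480:
        p=np.argwhere(l==i)[:,::-1].astype('float32'); r=cv2.minAreaRect(p); b=cv2.boxPoints(r)
        print(r); print([back("top",q,12)[:2].round().tolist() for q in b])
# tab
m=(hsv[...,0]>100)&(hsv[...,0]<125)&(hsv[...,1]>120)
m[:158]=0;m[175:]=0;m[:,:262]=0;m[:,330:]=0
p=np.argwhere(m)[:,::-1]
for x in range(264,330,6):
    ys=p[p[:,0]==x][:,1]; 
    if len(ys): print(x,ys.min(),ys.max(),back("top",(x,ys.min()-.5),280)[:2].round(1),end=" | ")
print()
# filter top from crop
print("filter top",back("top",(215+404/5,80+380/5),105),back("top",(215+404/5,80+380/5),115))
for uv in [(215+115/5,80+445/5),(215+575/5,80+435/5),(215+115/5,80+95/5),(215+565/5,80+85/5)]: print(back("top",uv,235).round())
for q in [(637,208,235),(637,208,14),(637,-62,14)]: print(proj("top",q))
E
```

```text
[ 73 138 189] [173 168 167] [100  61  46]
((356.8976745605469, 226.70883178710938), (39.771080017089844, 10.605621337890625), 78.2317123413086)
[[538.0, -117.0], [544.0, -151.0], [417.0, -173.0], [411.0, -139.0]]
((383.57183837890625, 266.8646240234375), (27.8735294342041, 7.507270812988281), 41.987213134765625)
[[368.0, -186.0], [385.0, -203.0], [325.0, -267.0], [307.0, -250.0]]
((444.65606689453125, 279.8951110839844), (8.171634674072266, 26.889568328857422), 77.90524291992188)
[[306.0, -375.0], [322.0, -460.0], [297.0, -464.0], [281.0, -379.0]]
270 164 167 [637.2 105.6] | 276 164 167 [636.8  89.5] | 282 164 166 [636.4  73.3] | 288 164 166 [636.   57.2] | 294 163 165 [638.4  41. ] | 300 163 165 [638.   24.9] | 306 163 165 [637.6   8.8] | 312 163 165 [637.2  -7.3] | 318 163 164 [636.9 -23.4] | 324 162 164 [639.2 -39.6] | 
filter top [695.8962219   45.75133654 105.        ] [693.62142718  45.18884382 115.        ]
[633. 201. 235.]
[633. -56. 235.]
[836. 201. 235.]
[835. -56. 235.]
[235.41977694 167.70438237]
[248.82605178 180.64000632]
[330.26162576 178.78283424]
```

```bash
python3 - <<'E'
from h import *
a=cv2.imread("pics/scene0.png")
crop("scene",290,80,420,215,4,"c3.png",a)
E
```

```text
(no output)
```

View pics/c3.png

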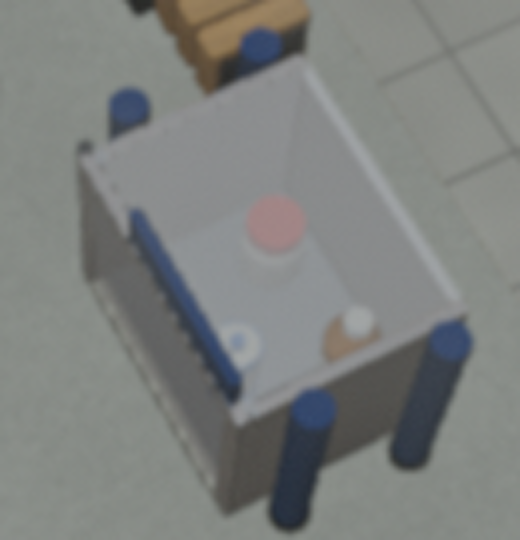

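```bash
cat >> h.py <<'E'
from scipy.spatial.transform import Rotation as Ro
def rel(P,yaw):
    o=get_obs();R=Ro.from_rotvec(o["orientation"]).as_matrix();p=np.array(o["ee_pos"])
    d=R.T@(np.array(P,float)-p)
    y=np.arctan2(R[1,1],R[0,1]); r=-(yaw-y); r=(r+np.pi)%(2*np.pi)-np.pi
    print("t",round(o["t"],2),"p",p.round(1),"yaw",round(y,3),"q6",round(o["qpos"][5],2),"F",np.round(o["ft_force"],1),"w",round(o["width"],1),"z",R[:,2].round(3))
    print("delta m",(d/1000).round(4),"roll",round(r,3),"rows",round(np.linalg.norm(d)/41.7,1))
E
python3 -c "
from h import *
rel((521,-137,60),1.742)
rel((521,-137,220),1.742)"
```

```text
t 0.8 p [221.2 584.5 236.7] yaw 1.209 q6 -0.02 F [-0.7 -0.4 -0.2] w 88.3 z [ 0. -0. -1.]
delta m [-0.5358 -0.5687  0.1767] roll -0.533 rows 19.2
t 0.8 p [221.2 584.5 236.7] yaw 1.209 q6 -0.02 F [-0.7 -0.4 -0.2] w 88.3 z [ 0. -0. -1.]
delta m [-0.5358 -0.5687  0.0167] roll -0.533 rows 18.7
```

move_arm:
  deltas:
    - [0,-0.536,-0.569,0.017,-0.533]
    - [0,-0.536,-0.569,0.017,-0.533]
    - [0,-0.536,-0.569,0.017,-0.533]
    - [0,-0.536,-0.569,0.017,-0.533]
    - [0,-0.536,-0.569,0.017,-0.533]

```text
t: 1.22
ee_pos: [300.8, 392.2, 232.2]
orientation: [-0.28, 3.129, 0.0]
ft_force: [0.6, 0.3, 0.0]
width: 87.9
```

```bash
python3 -c "
from h import *
rel((521,-137,100),1.742)"
```

```text
t 1.22 p [300.8 392.2 232.2] yaw 1.749 q6 -0.86 F [0.6 0.3 0. ] w 87.9 z [ 0.  0. -1.]
delta m [-0.1229 -0.5599  0.1321] roll 0.007 rows 14.1
```

move_arm:
  deltas:
    - [0,-0.123,-0.56,0.132,0.007]
    - [0,-0.123,-0.56,0.132,0.007]
    - [0,-0.123,-0.56,0.132,0.007]
    - [0,-0.123,-0.56,0.132,0.007]
    - [0,-0.123,-0.56,0.132,0.007]

```text
t: 1.63
ee_pos: [377.7, 204.1, 185.5]
orientation: [-0.258, 3.13, 0.001]
ft_force: [1.2, 0.2, -0.0]
width: 87.9
```

```bash
python3 -c "
from h import *
rel((521,-137,80),1.742)"
```

```text
t 1.63 p [377.7 204.1 185.5] yaw 1.735 q6 -1.27 F [ 1.2  0.2 -0. ] w 87.9 z [ 0.001  0.001 -1.   ]
delta m [-0.0853 -0.36    0.1054] roll -0.007 rows 9.2
```

move_arm:
  deltas:
    - [0,-0.085,-0.36,0.105,-0.007]
    - [0,-0.085,-0.36,0.105,-0.007]
    - [0,-0.085,-0.36,0.105,-0.007]
    - [0,-0.085,-0.36,0.105,-0.007]
    - [0,-0.085,-0.36,0.105,-0.007]

```text
t: 2.05
ee_pos: [455.2, 18.9, 128.3]
orientation: [-0.268, 3.129, -0.0]
ft_force: [1.0, 1.4, -0.8]
width: 87.7
```

```bash
python3 -c "
from h import *
rel((521,-137,70),1.742)"
```

```text
t 2.05 p [455.2  18.9 128.3] yaw 1.742 q6 -1.73 F [ 1.   1.4 -0.8] w 87.7 z [ 0.001  0.    -1.   ]
delta m [-0.0382 -0.1648  0.0584] roll -0.0 rows 4.3
```

move_arm:
  deltas:
    - [0,-0.038,-0.165,0.058,0]
    - [0,-0.038,-0.165,0.058,0]
    - [0,-0.038,-0.165,0.058,0]
    - [0,-0.038,-0.165,0.058,0]
    - [0,-0.038,-0.165,0.058,0]

```text
t: 2.47
ee_pos: [522.0, -139.7, 69.3]
orientation: [-0.264, 3.129, -0.002]
ft_force: [0.6, 0.1, 0.3]
width: 88.2
```

```bash
python3 -c "
from h import *
rel((521,-137,17),1.742)
crop('top',320,180,400,260,7,'c4.png')
for P in [(521,-137,30)]: print((proj('top',P)-[320,180])*7)
"
```

```text
t 2.47 p [ 522.  -139.7   69.3] yaw 1.739 q6 -2.02 F [0.6 0.1 0.3] w 88.2 z [ 0.001 -0.001 -1.   ]
delta m [0.0006 0.0028 0.0523] roll -0.003 rows 1.3
[241.31989264 229.81977666]
```

View pics/c4.png

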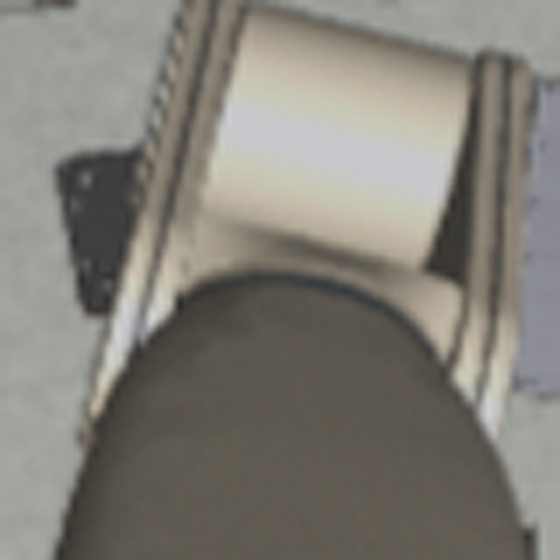

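move_arm:
  deltas:
    - [0,0.0006,0.002,0.03,-0.003]
    - [0,0.0006,0.002,0.052,-0.003]
    - [0,0.0006,0.002,0.052,-0.003]
    - [160,0.0006,0.002,0.052,-0.003]
    - [200,0.0006,0.002,0.052,-0.003]

```text
t: 2.93
ee_pos: [519.5, -132.7, 19.6]
orientation: [-0.275, 3.129, -0.0]
ft_force: [-0.3, 0.0, 0.8]
width: 77.7
```

move_arm:
  deltas:
    - [255,0,0,0,0]
    - [255,0,0,0,0]
    - [255,0,0,0,0]
    - [255,0,0,0,0]
    - [255,0,0,0,0]

```text
t: 3.35
ee_pos: [519.5, -133.4, 19.1]
orientation: [-0.273, 3.129, -0.0]
ft_force: [0.0, -1.1, 0.4]
width: 44.4
```

```bash
python3 -c "
from h import *
rel((760,58,330),1.571)
"
```

```text
t 3.35 p [ 519.5 -133.4   19.1] yaw 1.745 q6 -2.02 F [ 0.  -1.1  0.4] w 44.4 z [ 0.001 -0.    -1.   ]
delta m [-0.2703  0.1467 -0.3108] roll 0.174 rows 10.5
```

move_arm:
  deltas:
    - [255,0,0,0.0015,0]
    - [255,0,0,0.0015,0]
    - [255,0,0,0.0015,0]

```text
t: 3.6
ee_pos: [519.5, -133.6, 17.2]
orientation: [-0.273, 3.129, -0.001]
ft_force: [-0.1, -1.2, 2.5]
width: 36.1
```

move_arm:
  deltas:
    - [255,0,0,-0.03,0]
    - [255,-0.01,0.01,-0.07,0.03]
    - [255,-0.02,0.02,-0.11,0.06]
    - [255,-0.03,0.03,-0.15,0.1]
    - [255,-0.04,0.04,-0.185,0.13]

```text
t: 4.02
ee_pos: [551.2, -86.5, 203.8]
orientation: [0.065, -3.14, -0.0]
ft_force: [0.3, -0.1, -1.0]
width: 36.0
```

```bash
python3 -c "
from h import *
rel((650,10,330),1.571)
crop('scene',200,60,460,260,3,'c5.png')
"
```

```text
t 4.02 p [551.2 -86.5 203.8] yaw 1.612 q6 -1.79 F [ 0.3 -0.1 -1. ] w 36.0 z [-0.001  0.    -1.   ]
delta m [-0.1026  0.0924 -0.1263] roll 0.041 rows 4.5
```

View pics/c5.png

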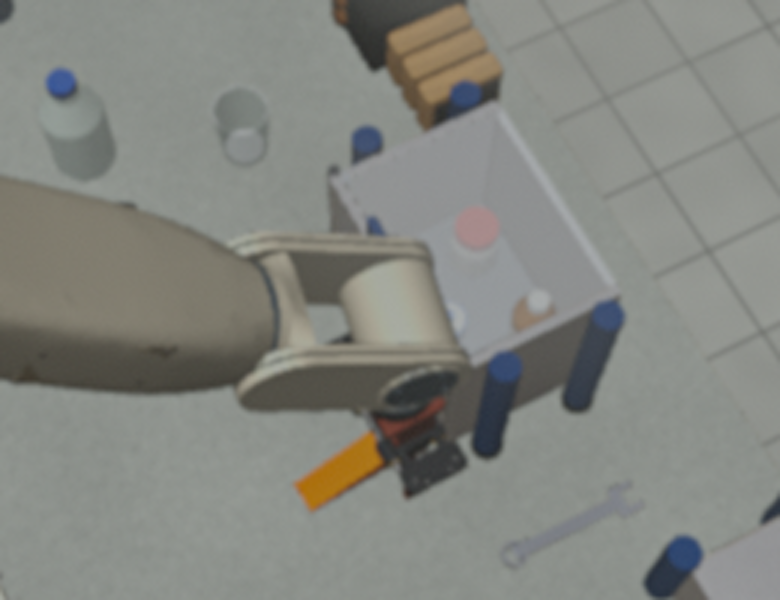

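move_arm:
  deltas:
    - [255,-0.005,0.01,-0.04,0.01]
    - [255,-0.01,0.03,-0.075,0.02]
    - [255,-0.03,0.06,-0.1,0.03]
    - [255,-0.055,0.08,-0.126,0.041]
    - [255,-0.095,0.09,-0.13,0.041]

```text
t: 4.48
ee_pos: [642.0, 9.0, 337.1]
orientation: [-0.006, 3.136, 0.001]
ft_force: [1.5, -0.7, -0.4]
width: 36.2
```

```bash
python3 -c "
from h import *
rel((766,58,330),1.571)
"
```

```text
t 4.48 p [642.    9.  337.1] yaw 1.575 q6 -1.58 F [ 1.5 -0.7 -0.4] w 36.2 z [ 0.005  0.001 -1.   ]
delta m [-0.1241  0.0485  0.0078] roll 0.004 rows 3.2
```

move_arm:
  deltas:
    - [255,-0.04,0.016,0.0,0.004]
    - [255,-0.08,0.032,0,0.004]
    - [255,-0.12,0.048,0.005,0.004]
    - [255,-0.125,0.0485,0.03,0.004]
    - [255,-0.125,0.0485,0.06,0.004]

```text
t: 4.9
ee_pos: [769.8, 57.2, 271.5]
orientation: [-0.001, 3.137, 0.001]
ft_force: [-1.2, -0.2, -2.3]
width: 35.9
```

```bash
python3 -c "
from h import *
rel((748,58,266),1.571)
crop('scene',200,60,460,260,3,'c6.png')
crop('top',210,80,390,240,4,'c7.png')
"
```

```text
t 4.9 p [769.8  57.2 271.5] yaw 1.572 q6 -1.51 F [-1.2 -0.2 -2.3] w 35.9 z [ 0.004  0.001 -1.   ]
delta m [0.0218 0.0009 0.0054] roll 0.001 rows 0.5
```

View pics/c6.png

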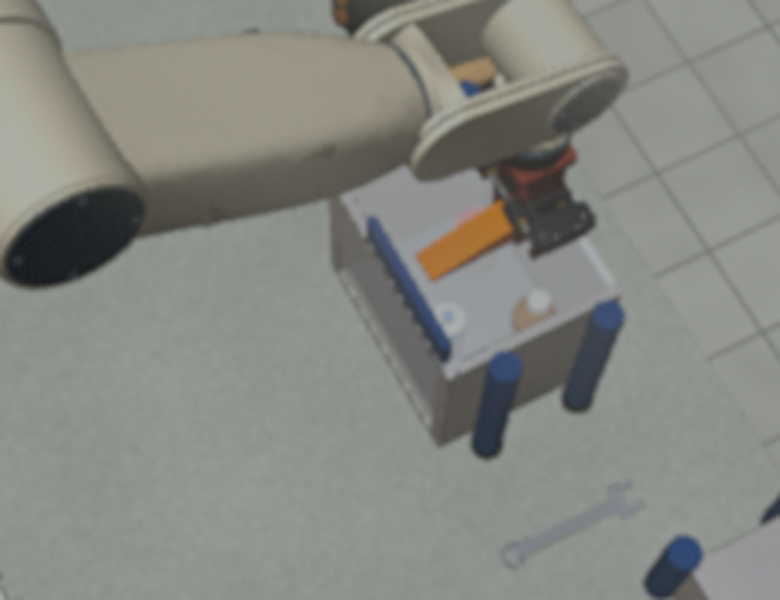

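View pics/c7.png

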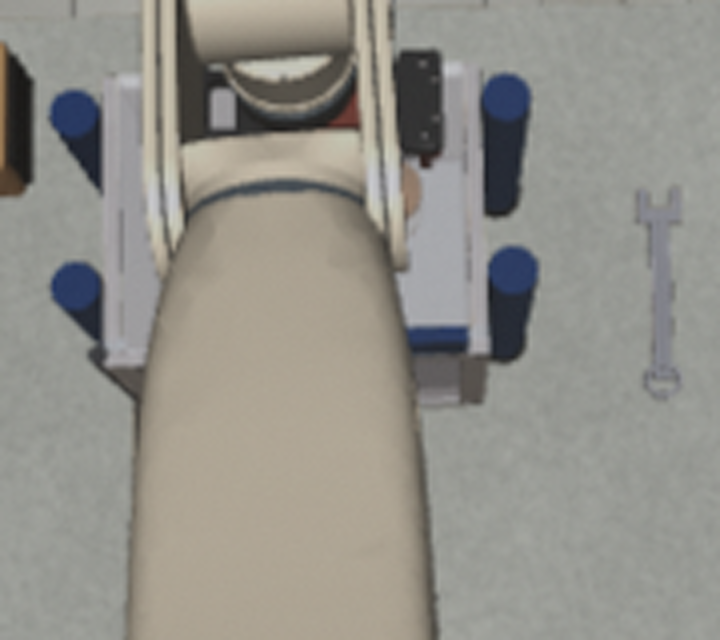

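move_arm:
  deltas:
    - [255,0.005,0.001,0.005,0]
    - [255,0.012,0.001,0.006,0]
    - [255,0.017,0.001,0.006,0]
    - [255,0.019,0.001,0.006,0]
    - [255,0.021,0.001,0.006,0]

```text
t: 5.42
ee_pos: [746.0, 56.5, 268.5]
orientation: [0.002, 3.137, 0.0]
ft_force: [3.4, 0.1, -1.1]
width: 36.1
```

move_arm:
  deltas:
    - [255,0.0076,-0.0053,0,0.05]
    - [255,0.0155,-0.0102,0,0.1]
    - [255,0.0237,-0.0148,0,0.15]
    - [255,0.032,-0.0189,0,0.2]
    - [255,0.0405,-0.0226,0,0.25]

```text
t: 5.83
ee_pos: [707.5, 33.2, 268.9]
orientation: [0.396, 3.107, 0.001]
ft_force: [9.2, -3.1, -0.5]
width: 36.1
```

```bash
python3 -c "
from h import *
rel((748,58,266),1.571)
crop('scene',200,60,460,260,3,'c8.png')
"
```

```text
t 5.83 p [707.5  33.2 268.9] yaw 1.317 q6 -1.29 F [ 9.2 -3.1 -0.5] w 36.1 z [ 0.009 -0.001 -1.   ]
delta m [-0.033   0.0342  0.0032] roll -0.254 rows 1.1
```

View pics/c8.png

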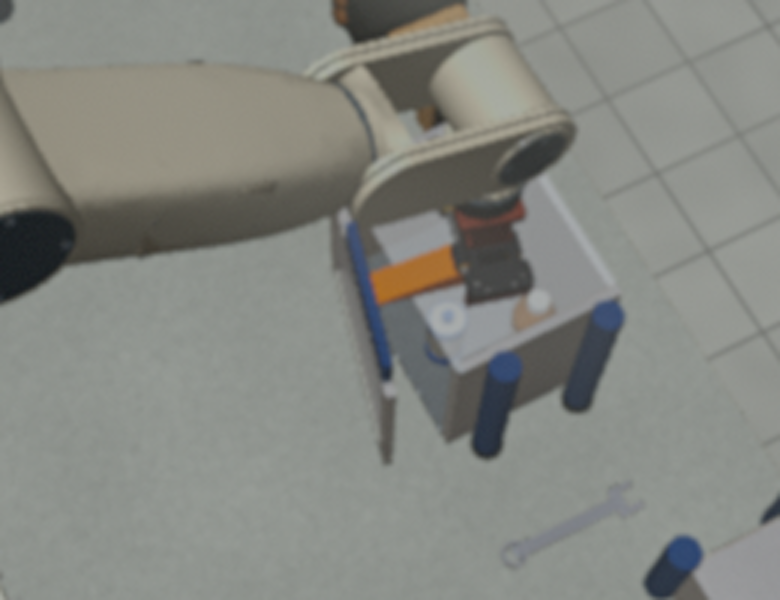

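move_arm:
  deltas:
    - [255,0.0076,-0.0053,0,0.05]
    - [255,0.0155,-0.0102,0,0.1]
    - [255,0.0237,-0.0148,0,0.15]
    - [255,0.032,-0.0189,0,0.2]
    - [255,0.0405,-0.0226,0,0.25]

```text
t: 6.3
ee_pos: [662.3, 20.8, 268.5]
orientation: [0.78, 3.035, -0.0]
ft_force: [7.6, -5.3, 0.2]
width: 36.0
```

move_arm:
  deltas:
    - [255,0.0076,-0.0053,0,0.05]
    - [255,0.0155,-0.0102,0,0.1]
    - [255,0.0237,-0.0148,0,0.15]
    - [255,0.032,-0.0189,0,0.2]
    - [255,0.0405,-0.0226,0,0.25]

```text
t: 6.72
ee_pos: [615.5, 20.2, 268.3]
orientation: [1.152, 2.915, -0.0]
ft_force: [5.9, -7.8, 0.4]
width: 36.1
```

move_arm:
  deltas:
    - [255,0.0076,-0.0053,0,0.05]
    - [255,0.0155,-0.0102,0,0.1]
    - [255,0.0237,-0.0148,0,0.15]
    - [255,0.032,-0.0189,0,0.2]
    - [255,0.0405,-0.0226,0,0.25]

```text
t: 7.13
ee_pos: [569.8, 31.3, 268.0]
orientation: [1.507, 2.75, -0.0]
ft_force: [4.8, -9.0, 2.2]
width: 36.0
```

```bash
python3 -c "
from h import *
th=1.0
rel((638-150*np.sin(th)+110*np.cos(th),208-150*np.cos(th)-110*np.sin(th),266),1.571-th)
crop('scene',200,60,460,260,3,'c9.png')
"
```

```text
t 7.13 p [569.8  31.3 268. ] yaw 0.568 q6 -0.53 F [ 4.8 -9.   2.2] w 36.0 z [ 0.005 -0.003 -1.   ]
delta m [0.0019 0.0029 0.002 ] roll -0.003 rows 0.1
```

View pics/c9.png

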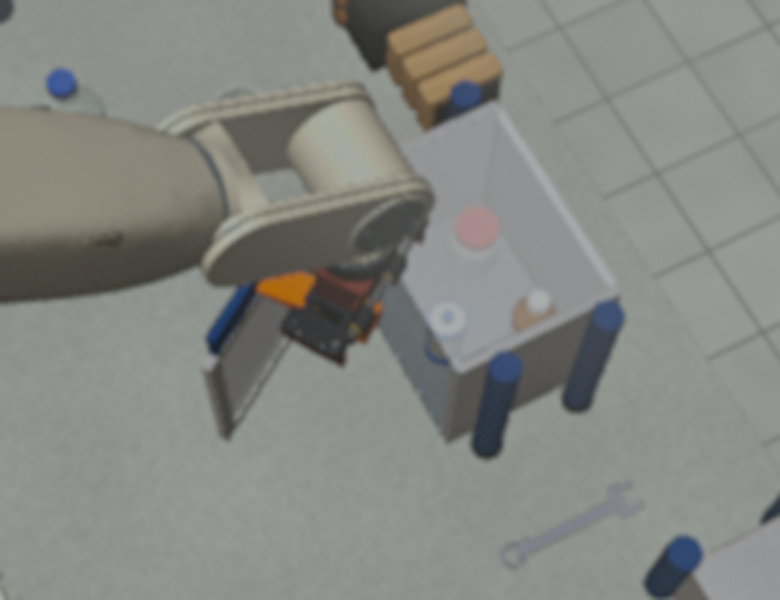

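move_arm:
  deltas:
    - [255,0.0076,-0.0053,0,0.05]
    - [255,0.0155,-0.0102,0,0.1]
    - [255,0.0237,-0.0148,0,0.15]
    - [255,0.032,-0.0189,0,0.2]
    - [255,0.0405,-0.0226,0,0.25]

```text
t: 7.6
ee_pos: [528.0, 53.3, 267.2]
orientation: [1.838, 2.543, -0.002]
ft_force: [1.1, -9.8, 0.2]
width: 36.2
```

```bash
python3 -c "
from h import *
for z in (300,400,450,500,550,600): print(z,back('scene',(395,93),z).round())
for z in (300,400,450,500,550,600): print(z,back('top',(210+400/4,80+20/4),z).round())
"
```

```text
300 [897. 128. 300.]
400 [852.  79. 400.]
450 [829.  55. 450.]
500 [806.  30. 500.]
550 [783.   6. 550.]
600 [761. -18. 600.]
300 [846.  -6. 300.]
400 [806.  -8. 400.]
450 [785.  -9. 450.]
500 [765. -10. 500.]
550 [745. -11. 550.]
600 [725. -12. 600.]
```

move_arm:
  deltas:
    - [255,0.0076,-0.0053,0,0.05]
    - [255,0.0155,-0.0102,0,0.1]
    - [255,0.0237,-0.0148,0,0.15]
    - [255,0.032,-0.0189,0,0.2]
    - [255,0.0405,-0.0226,0,0.25]

```text
t: 8.02
ee_pos: [493.1, 84.8, 266.9]
orientation: [2.142, 2.295, -0.003]
ft_force: [-0.6, -9.4, 1.0]
width: 35.9
```

move_arm:
  deltas:
    - [255,0.0076,-0.0053,0,0.05]
    - [255,0.0155,-0.0102,0,0.1]
    - [255,0.0237,-0.0148,0,0.15]
    - [255,0.0253,-0.0156,0,0.16]

```text
t: 8.35
ee_pos: [475.1, 110.3, 266.6]
orientation: [2.319, 2.118, -0.002]
ft_force: [0.2, -3.4, -1.9]
width: 36.3
```

```bash
python3 -c "
from h import *
th=1.66
rel((638-150*np.sin(th)+110*np.cos(th),208-150*np.cos(th)-110*np.sin(th),266),1.571-th)
"
```

```text
t 8.35 p [475.1 110.3 266.6] yaw -0.091 q6 0.3 F [ 0.2 -3.4 -1.9] w 36.3 z [-0.001 -0.001 -1.   ]
delta m [0.0019 0.0035 0.0005] roll -0.002 rows 0.1
```

move_arm:
  deltas:
    - [255,-0.025,0,0.015,0]
    - [255,-0.03,0,0.055,0]
    - [255,-0.03,0,0.096,0]
    - [255,-0.03,0,0.137,0]
    - [255,-0.03,0,0.178,0]

```text
t: 8.77
ee_pos: [474.2, 80.5, 87.3]
orientation: [2.317, 2.12, 0.004]
ft_force: [0.4, 0.7, -1.5]
width: 36.3
```

move_arm:
  deltas:
    - [255,0,0,0.04,0]
    - [255,0,0,0.064,0]
    - [255,0.01,0,0.069,0]
    - [255,0.03,0,0.07,0]
    - [255,0.045,0,0.07,0]

```text
t: 9.18
ee_pos: [478.2, 125.9, 17.9]
orientation: [-2.319, -2.119, 0.0]
ft_force: [1.5, -0.3, -1.4]
width: 36.0
```

```bash
python3 -c "
from h import *
th=1.66
rel((638-150*np.sin(th)+75*np.cos(th),208-150*np.cos(th)-75*np.sin(th),17),1.571-th)
crop('scene',200,60,460,260,3,'c10.png')
crop('top',210,80,390,240,4,'c11.png')
"
```

```text
t 9.18 p [478.2 125.9  17.9] yaw -0.09 q6 0.32 F [ 1.5 -0.3 -1.4] w 36.0 z [-0.  0. -1.]
delta m [0.021  0.0019 0.0009] roll -0.001 rows 0.5
```

View pics/c10.png

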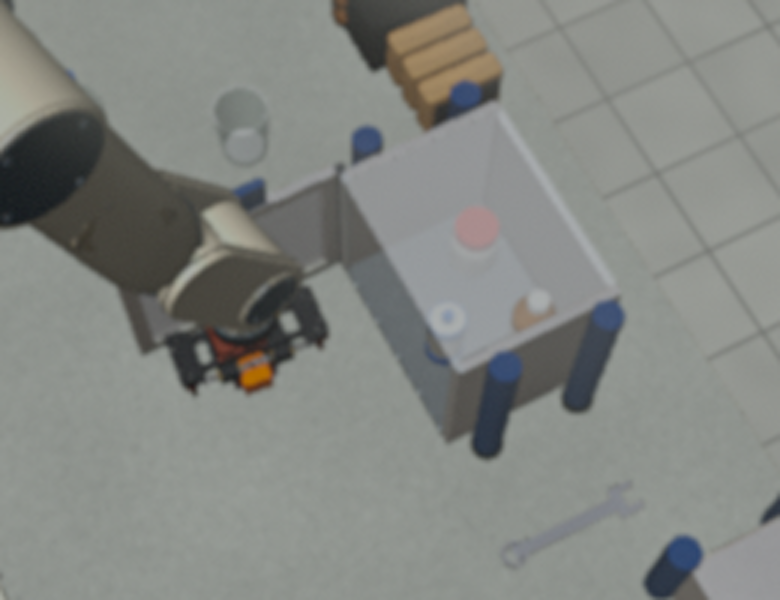

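View pics/c11.png

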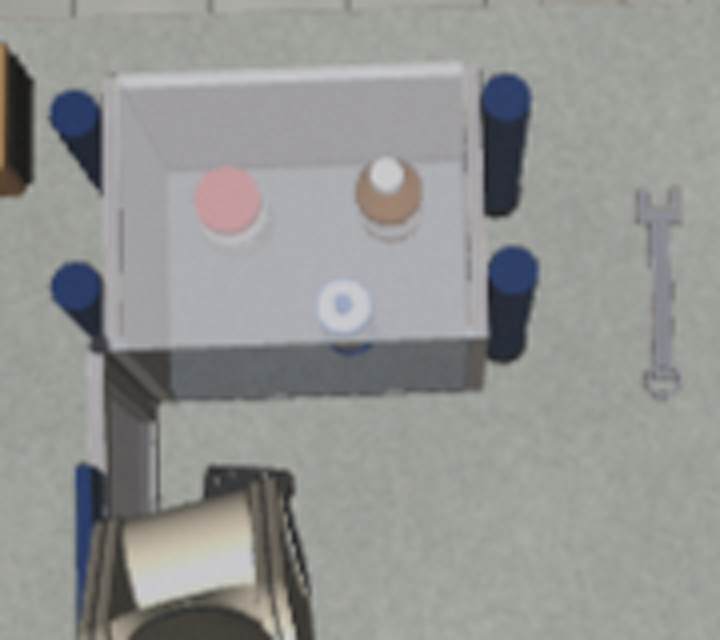

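move_arm:
  deltas:
    - [255,0.006,0.001,0.0005,0.01]
    - [255,0.012,0.001,0.0005,0.02]
    - [255,0.016,0.001,0.0005,0.03]
    - [255,0.02,0.001,0.0005,0.03]
    - [255,0.022,0.001,0.0005,0.03]

```text
t: 9.7
ee_pos: [478.7, 145.6, 17.2]
orientation: [-2.35, -2.084, 0.007]
ft_force: [-2.2, -10.2, -3.5]
width: 35.8
```

move_arm:
  deltas:
    - [255,0.001,0,0,0]
    - [255,0.002,0,0,0]
    - [255,0.003,0,0,0]

```text
t: 9.95
ee_pos: [479.1, 148.5, 17.2]
orientation: [-2.35, -2.083, 0.006]
ft_force: [-1.3, -8.9, -3.6]
width: 35.8
```

move_arm:
  deltas:
    - [255,0.001,0,0,0]
    - [255,0.002,0,0,0]
    - [255,0.003,0,0,0]
    - [255,0.003,0,0,0]
    - [255,0.003,0,0,0]

```text
t: 10.37
ee_pos: [479.7, 151.7, 17.3]
orientation: [-2.35, -2.083, 0.006]
ft_force: [-2.2, -5.7, -3.9]
width: 35.8
```

move_arm:
  deltas:
    - [255,0.001,0,0,0]
    - [255,0.002,0,0,0]
    - [255,0.003,0,0,0]
    - [255,0.003,0,0,0]
    - [255,0.003,0,0,0]

```text
t: 10.78
ee_pos: [479.7, 153.4, 17.2]
orientation: [-2.351, -2.083, 0.008]
ft_force: [-1.4, -16.3, -2.8]
width: 36.2
```

move_arm:
  deltas:
    - [255,0.001,0,0,0]
    - [255,0.002,0,0,0]
    - [255,0.002,0,0,0]
    - [255,0.002,0,0,0]

```text
t: 11.12
ee_pos: [479.3, 154.2, 17.1]
orientation: [-2.35, -2.084, 0.012]
ft_force: [-1.3, -26.1, -1.6]
width: 35.6
```

move_arm:
  deltas:
    - [150,-0.001,0,0,0]
    - [60,-0.001,0,0,0]
    - [0,-0.001,0,0,0]
    - [0,-0.001,0,0,0]
    - [0,-0.001,0,0,0]

```text
t: 11.53
ee_pos: [482.4, 157.4, 17.9]
orientation: [2.35, 2.084, 0.002]
ft_force: [-0.6, -0.1, -0.7]
width: 59.3
```

```bash
python3 -c "
from h import *
rel((479,120,17),-0.12)
crop('top',210,80,390,240,4,'c12.png')
"
```

```text
t 11.53 p [482.4 157.4  17.9] yaw -0.12 q6 0.41 F [-0.6 -0.1 -0.7] w 59.3 z [ 0.001  0.001 -1.   ]
delta m [-0.0375  0.0011  0.0009] roll -0.0 rows 0.9
```

View pics/c12.png

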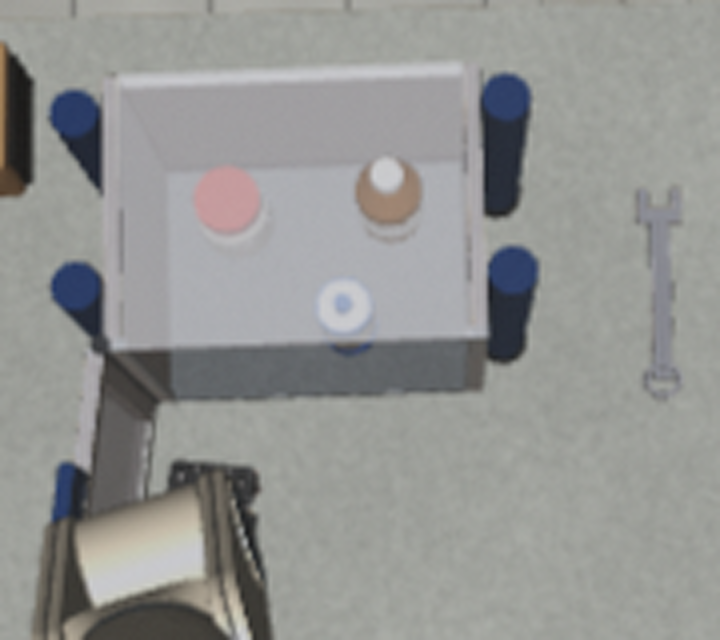

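move_arm:
  deltas:
    - [0,-0.001,0,0,0]
    - [0,-0.002,0,0,0]
    - [0,-0.03,0,-0.005,0]
    - [0,-0.065,0,-0.02,0]
    - [0,-0.1,0,-0.05,0]

```text
t: 12.0
ee_pos: [468.1, 60.2, 63.1]
orientation: [-2.347, -2.085, 0.006]
ft_force: [1.1, -0.6, 0.5]
width: 87.7
```

```bash
python3 -c "
from h import *
rel((479,60,17),-0.12)
crop('top',210,80,390,240,4,'c13.png')
crop('scene',200,60,460,260,3,'c14.png')
print([ (d['conf'],d['location']) for n in('top','scene') for t in ('wedge_heel','door_tab','filter_center') for d in place_of(n,t)[:3]])
"
```

```text
t 12.0 p [468.1  60.2  63.1] yaw -0.118 q6 0.22 F [ 1.1 -0.6  0.5] w 87.7 z [-0.005 -0.001 -1.   ]
delta m [0.0011 0.011  0.0461] roll 0.002 rows 1.1
[(0.67, [476.6, 154.4, 16.3]), (0.67, [296.3, -387.7, 9.3]), (0.63, [366.7, -203.5, 14.0]), (0.86, [470.5, 222.9, 260.9]), (0.47, [693.1, 45.7, 60.8]), (0.4, [507.9, -339.4, -0.0]), (0.83, [296.9, -390.8, 11.7]), (0.64, [363.6, -203.2, 13.2]), (0.44, [719.5, -353.5, 0.6]), (0.6, [466.6, 227.2, 258.9]), (0.39, [693.7, 48.9, 59.6])]
```

View pics/c13.png

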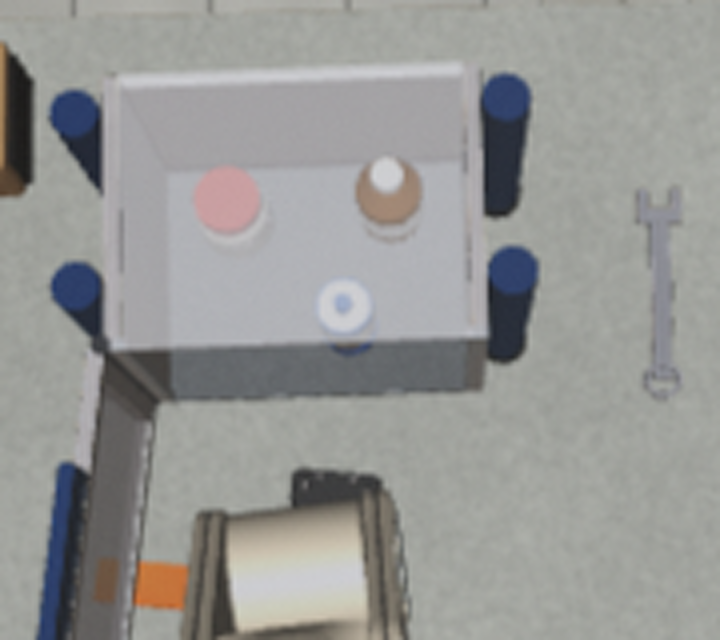

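View pics/c14.png

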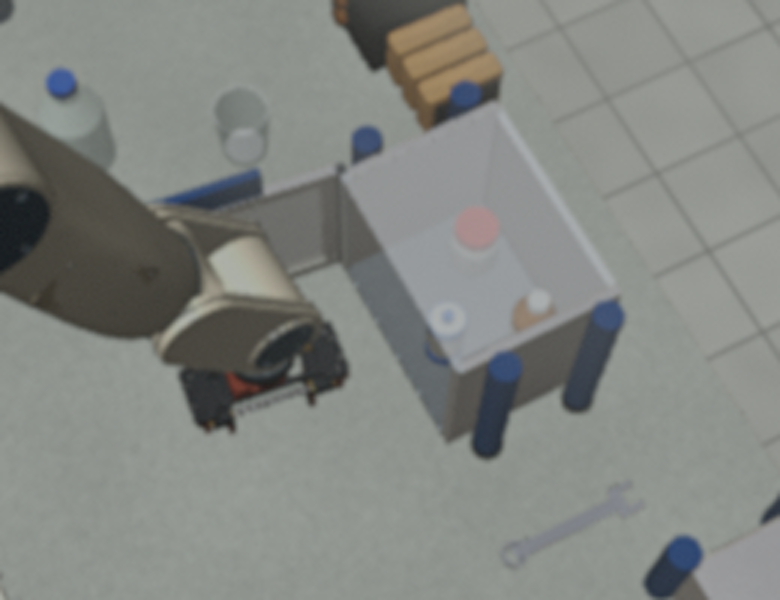

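move_arm:
  deltas:
    - [0,-0.01,0,-0.04,0.1]
    - [0,-0.01,0,-0.08,0.22]
    - [0,-0.01,0,-0.12,0.34]
    - [0,-0.01,0,-0.16,0.46]
    - [0,-0.01,0,-0.2,0.58]

```text
t: 12.82
ee_pos: [468.3, 52.1, 265.7]
orientation: [-2.851, -1.319, 0.002]
ft_force: [0.9, 0.1, -0.8]
width: 87.9
```

```bash
python3 -c "
from h import *
rel((960,62,380),-1.505)
"
```

```text
t 12.82 p [468.3  52.1 265.7] yaw -0.704 q6 0.79 F [ 0.9  0.1 -0.8] w 87.9 z [-0.002 -0.    -1.   ]
delta m [ 0.3258  0.3681 -0.1151] roll 0.801 rows 12.1
```

move_arm:
  deltas:
    - [0,0,0,-0.041,0.12]
    - [0,0.01,0.01,-0.08,0.24]
    - [0,0.03,0.034,-0.108,0.36]
    - [0,0.057,0.064,-0.115,0.48]
    - [0,0.084,0.095,-0.115,0.6]

```text
t: 13.23
ee_pos: [598.2, 55.7, 383.0]
orientation: [3.113, 0.418, 0.009]
ft_force: [0.4, -0.5, -0.4]
width: 88.2
```

```bash
python3 -c "
from h import *
rel((1100,70,380),-1.505)
"
```

```text
t 13.23 p [598.2  55.7 383. ] yaw -1.304 q6 1.38 F [ 0.4 -0.5 -0.4] w 88.2 z [ 0.006  0.001 -1.   ]
delta m [0.4878 0.1186 0.0059] roll 0.201 rows 12.0
```

move_arm:
  deltas:
    - [0,0.488,0.119,0,0.2]
    - [0,0.488,0.119,0,0.2]
    - [0,0.488,0.119,0,0.2]
    - [0,0.488,0.119,0,0.2]
    - [0,0.488,0.119,0,0.2]

```text
t: 13.65
ee_pos: [805.6, 62.6, 377.7]
orientation: [-3.14, -0.114, 0.003]
ft_force: [0.9, 0.3, 0.0]
width: 87.7
```

```bash
python3 -c "
from h import *
rel((1100,70,380),-1.505)
"
```

```text
t 13.65 p [805.6  62.6 377.7] yaw -1.498 q6 1.56 F [0.9 0.3 0. ] w 87.7 z [-0.002 -0.    -1.   ]
delta m [ 0.2941  0.0139 -0.0029] roll 0.007 rows 7.1
```

Now probing the reach limit, to see whether the arm trades tilt for reach there.

move_arm:
  deltas:
    - [0,0.4,0.02,0,0.007]
    - [0,0.4,0.02,0,0.007]
    - [0,0.4,0.02,0,0.007]
    - [0,0.4,0.02,0,0.007]
    - [0,0.4,0.02,0,0.007]

```text
t: 14.07
ee_pos: [976.4, 66.3, 375.7]
orientation: [-3.14, -0.103, -0.007]
ft_force: [2.2, -0.0, 1.0]
width: 87.6
```

move_arm:
  deltas:
    - [0,0.4,0.02,0,0]
    - [0,0.4,0.02,0,0]
    - [0,0.4,0.02,0,0]

```text
t: 14.32
ee_pos: [1001.9, 61.9, 341.3]
orientation: [-3.139, -0.102, -0.049]
ft_force: [-0.2, -0.3, 0.5]
width: 88.0
```

```bash
python3 -c "
from h import *
rel((1100,70,380),-1.505);print(get_obs()['qpos'].round(3))
"
```

```text
t 14.32 p [1001.9   61.9  341.3] yaw -1.506 q6 1.56 F [-0.2 -0.3  0.5] w 88.0 z [ 0.031  0.002 -1.   ]
delta m [ 0.0996 -0.0017 -0.0356] roll -0.001 rows 2.5
[5.000e-02 1.140e+00 8.900e-02 1.000e-03 1.881e+00 1.555e+00]
```

move_arm:
  deltas:
    - [0,0.4,0.02,-0.1,0]
    - [0,0.4,0.02,-0.1,0]
    - [0,0.4,0.02,-0.1,0]
    - [0,0.4,0.02,-0.1,0]
    - [0,0.4,0.02,-0.1,0]

```text
t: 14.73
ee_pos: [1013.0, 54.1, 347.1]
orientation: [-3.136, -0.1, -0.113]
ft_force: [-0.5, -0.7, -0.9]
width: 87.8
```

```bash
python3 -c "
from h import *
rel((1100,70,380),-1.505);print(get_obs()['qpos'].round(4))
"
```

```text
t 14.73 p [1013.    54.1  347.1] yaw -1.507 q6 1.55 F [-0.5 -0.7 -0.9] w 87.8 z [ 0.072  0.004 -0.997]
delta m [ 0.0899 -0.0103 -0.0265] roll -0.002 rows 2.3
[4.1300e-02 1.1364e+00 8.6100e-02 1.2000e-03 1.8467e+00 1.5485e+00]
```

move_arm:
  deltas:
    - [0,0.4,0,0.03,0]
    - [0,0.4,0,0.03,0]
    - [0,0.4,0,0.03,0]
    - [0,0.4,0,0.03,0]
    - [0,0.4,0,0.03,0]

```text
t: 15.15
ee_pos: [1036.5, 57.0, 298.1]
orientation: [-3.133, -0.1, -0.159]
ft_force: [0.6, -0.0, 0.2]
width: 88.3
```

```bash
python3 -c "
from h import *
rel((1100,70,380),-1.505);print(get_obs()['qpos'].round(4))
"
```

```text
t 15.15 p [1036.5   57.   298.1] yaw -1.507 q6 1.55 F [ 0.6 -0.   0.2] w 88.3 z [ 0.101  0.006 -0.995]
delta m [ 0.0721 -0.0088 -0.0751] roll -0.002 rows 2.5
[4.3100e-02 1.1857e+00 8.7100e-02 1.5000e-03 1.7677e+00 1.5504e+00]
```

move_arm:
  deltas:
    - [0,0.4,0,-0.15,0]
    - [0,0.4,0,-0.15,0]
    - [0,0.4,0,-0.15,0]
    - [0,0.4,0,-0.15,0]
    - [0,0.4,0,-0.15,0]

```text
t: 15.57
ee_pos: [1037.4, 58.3, 333.3]
orientation: [-3.129, -0.1, -0.217]
ft_force: [0.5, 0.5, -0.6]
width: 87.9
```

```bash
python3 -c "
from h import *
rel((1100,70,380),-1.505);print(get_obs()['qpos'].round(4))
"
```

```text
t 15.57 p [1037.4   58.3  333.3] yaw -1.507 q6 1.55 F [ 0.5  0.5 -0.6] w 87.9 z [ 0.138  0.008 -0.99 ]
delta m [ 0.0691 -0.0077 -0.0376] roll -0.002 rows 1.9
[4.4200e-02 1.1524e+00 8.6100e-02 1.7000e-03 1.7649e+00 1.5517e+00]
```

move_arm:
  deltas:
    - [0,0.4,0,-0.1,0]
    - [0,0.4,0,-0.1,0]
    - [0,0.4,0,-0.1,0]
    - [0,0.4,0,-0.1,0]
    - [0,0.4,0,-0.1,0]

```text
t: 15.98
ee_pos: [1042.9, 59.8, 344.6]
orientation: [-3.125, -0.1, -0.264]
ft_force: [-0.5, -0.2, -1.0]
width: 87.9
```

move_arm:
  deltas:
    - [0,0.4,0,-0.1,0]
    - [0,0.4,0,-0.1,0]
    - [0,0.4,0,-0.1,0]
    - [0,0.4,0,-0.1,0]
    - [0,0.4,0,-0.1,0]

```text
t: 16.4
ee_pos: [1047.4, 61.1, 362.6]
orientation: [-3.119, -0.1, -0.317]
ft_force: [0.4, -0.2, 0.5]
width: 87.8
```

move_arm:
  deltas:
    - [0,0.4,0,-0.1,0]
    - [0,0.4,0,-0.1,0]
    - [0,0.4,0,-0.1,0]
    - [0,0.4,0,-0.1,0]
    - [0,0.4,0,-0.1,0]

```text
t: 16.82
ee_pos: [1050.6, 62.1, 383.0]
orientation: [-3.112, -0.099, -0.37]
ft_force: [0.2, 0.3, 0.1]
width: 87.6
```

move_arm:
  deltas:
    - [0,0.4,0,-0.1,0]
    - [0,0.4,0,-0.1,0]
    - [0,0.4,0,-0.1,0]
    - [0,0.4,0,-0.1,0]
    - [0,0.4,0,-0.1,0]

```text
t: 17.23
ee_pos: [1052.6, 62.9, 405.5]
orientation: [-3.105, -0.099, -0.422]
ft_force: [-0.1, 0.3, 0.1]
width: 87.6
```

```bash
python3 -c "
from h import *
rel((1100,70,380),-1.505);print(get_obs()['qpos'].round(4))
"
```

```text
t 17.23 p [1052.6   62.9  405.5] yaw -1.507 q6 1.56 F [-0.1  0.3  0.1] w 87.6 z [ 0.266  0.015 -0.964]
delta m [ 0.0392 -0.0041  0.0373] roll -0.002 rows 1.3
[0.0477 1.0869 0.0869 0.0026 1.6979 1.5554]
```

move_arm:
  deltas:
    - [0,0.4,0,-0.1,0]
    - [0,0.4,0,-0.1,0]
    - [0,0.4,0,-0.1,0]
    - [0,0.4,0,-0.1,0]
    - [0,0.4,0,-0.1,0]

```text
t: 17.65
ee_pos: [1053.4, 63.6, 430.0]
orientation: [-3.096, -0.099, -0.474]
ft_force: [-0.2, 0.5, 0.3]
width: 87.7
```

move_arm:
  deltas:
    - [0,0.4,0,-0.1,0]
    - [0,0.4,0,-0.1,0]
    - [0,0.4,0,-0.1,0]
    - [0,0.4,0,-0.1,0]
    - [0,0.4,0,-0.1,0]

```text
t: 18.07
ee_pos: [1053.0, 64.1, 456.0]
orientation: [-3.087, -0.099, -0.525]
ft_force: [-0.2, -0.1, -0.1]
width: 88.1
```

move_arm:
  deltas:
    - [0,0.4,0,-0.1,0]
    - [0,0.4,0,-0.1,0]
    - [0,0.4,0,-0.1,0]
    - [0,0.4,0,-0.1,0]
    - [0,0.4,0,-0.1,0]

```text
t: 18.48
ee_pos: [1051.3, 64.5, 483.5]
orientation: [-3.077, -0.098, -0.577]
ft_force: [0.5, -0.2, 0.3]
width: 87.8
```

move_arm:
  deltas:
    - [0,0.4,0,-0.1,0]
    - [0,0.4,0,-0.1,0]
    - [0,0.4,0,-0.1,0]
    - [0,0.4,0,-0.1,0]
    - [0,0.4,0,-0.1,0]

```text
t: 18.9
ee_pos: [1048.3, 64.7, 512.1]
orientation: [-3.066, -0.098, -0.628]
ft_force: [0.0, 0.5, -0.8]
width: 87.8
```

move_arm:
  deltas:
    - [0,0.4,0,-0.1,0]
    - [0,0.4,0,-0.1,0]
    - [0,0.4,0,-0.1,0]
    - [0,0.4,0,-0.1,0]
    - [0,0.4,0,-0.1,0]

```text
t: 19.32
ee_pos: [1044.1, 64.8, 541.6]
orientation: [-3.054, -0.098, -0.679]
ft_force: [1.6, 0.5, 0.9]
width: 87.9
```

```bash
python3 -c "
from h import *
rel((1100,70,380),-1.505);print(get_obs()['qpos'].round(4))
"
```

```text
t 19.32 p [1044.1   64.8  541.6] yaw -1.507 q6 1.56 F [1.6 0.5 0.9] w 87.9 z [ 0.423  0.025 -0.906]
delta m [-0.0177 -0.002   0.1701] roll -0.002 rows 4.1
[0.0495 0.9616 0.0869 0.004  1.6554 1.5576]
```

move_arm:
  deltas:
    - [0,0.4,0,-0.08,0]
    - [0,0.4,0,-0.08,0]
    - [0,0.4,0,-0.08,0]
    - [0,0.4,0,-0.08,0]
    - [0,0.4,0,-0.08,0]

```text
t: 19.73
ee_pos: [1042.4, 65.1, 564.9]
orientation: [-3.041, -0.097, -0.73]
ft_force: [-0.3, -0.7, 0.6]
width: 87.8
```

move_arm:
  deltas:
    - [0,0.4,0,-0.08,0]
    - [0,0.4,0,-0.08,0]
    - [0,0.4,0,-0.08,0]
    - [0,0.4,0,-0.08,0]
    - [0,0.4,0,-0.08,0]

```text
t: 20.15
ee_pos: [1039.1, 65.1, 590.6]
orientation: [-3.027, -0.097, -0.781]
ft_force: [0.5, 0.5, -0.7]
width: 88.0
```

move_arm:
  deltas:
    - [0,0.4,0,-0.08,0]
    - [0,0.4,0,-0.08,0]
    - [0,0.4,0,-0.08,0]
    - [0,0.4,0,-0.08,0]
    - [0,0.4,0,-0.08,0]

```text
t: 20.57
ee_pos: [1034.3, 65.1, 617.4]
orientation: [-3.013, -0.096, -0.832]
ft_force: [0.5, -0.3, 0.2]
width: 87.6
```

move_arm:
  deltas:
    - [0,0.4,0,-0.08,0]
    - [0,0.4,0,-0.08,0]
    - [0,0.4,0,-0.08,0]
    - [0,0.4,0,-0.08,0]
    - [0,0.4,0,-0.08,0]

```text
t: 20.98
ee_pos: [1028.0, 64.9, 645.2]
orientation: [-2.997, -0.096, -0.882]
ft_force: [-0.5, 1.3, 0.3]
width: 87.9
```

move_arm:
  deltas:
    - [0,0.4,0,-0.08,0]
    - [0,0.4,0,-0.08,0]
    - [0,0.4,0,-0.08,0]
    - [0,0.4,0,-0.08,0]
    - [0,0.4,0,-0.08,0]

```text
t: 21.4
ee_pos: [1020.4, 64.7, 673.9]
orientation: [-2.981, -0.096, -0.932]
ft_force: [0.7, 0.5, -0.1]
width: 87.6
```

move_arm:
  deltas:
    - [0,0.4,0,-0.08,0]
    - [0,0.4,0,-0.08,0]
    - [0,0.4,0,-0.08,0]
    - [0,0.4,0,-0.08,0]
    - [0,0.4,0,-0.08,0]

```text
t: 21.82
ee_pos: [1011.3, 64.2, 703.2]
orientation: [-2.964, -0.095, -0.982]
ft_force: [0.1, 0.7, -0.4]
width: 87.9
```

move_arm:
  deltas:
    - [0,0.4,0,-0.08,0]
    - [0,0.4,0,-0.08,0]
    - [0,0.4,0,-0.08,0]
    - [0,0.4,0,-0.08,0]
    - [0,0.4,0,-0.08,0]

```text
t: 22.23
ee_pos: [1000.9, 63.8, 732.9]
orientation: [-2.946, -0.095, -1.031]
ft_force: [0.3, -0.2, -0.5]
width: 87.9
```

move_arm:
  deltas:
    - [0,0.4,0,-0.08,0]
    - [0,0.4,0,-0.08,0]
    - [0,0.4,0,-0.08,0]
    - [0,0.4,0,-0.08,0]
    - [0,0.4,0,-0.08,0]

```text
t: 22.65
ee_pos: [989.1, 63.1, 763.0]
orientation: [-2.928, -0.094, -1.08]
ft_force: [0.3, 0.6, 0.0]
width: 87.7
```

```bash
python3 -c "
from h import *
rel((600,46,450),-1.505);print(get_obs()['qpos'].round(4))
"
```

```text
t 22.65 p [989.1  63.1 763. ] yaw -1.508 q6 1.56 F [0.3 0.6 0. ] w 87.7 z [ 0.648  0.039 -0.76 ]
delta m [-0.4994 -0.0082 -0.0148] roll -0.003 rows 12.0
[0.0496 0.7548 0.0868 0.0071 1.5932 1.5591]
```

move_arm:
  deltas:
    - [0,0.4,0,0.0,0]
    - [0,0.4,0,0.0,0]
    - [0,0.4,0,0,0]
    - [0,0.4,0,0,0]
    - [0,0.4,0,0,0]

```text
t: 23.07
ee_pos: [996.8, 63.7, 768.4]
orientation: [-2.909, -0.093, -1.126]
ft_force: [-0.1, -0.1, 0.2]
width: 87.8
```

move_arm:
  deltas:
    - [0,0.4,0,0.0,0]
    - [0,0.4,0,0.0,0]
    - [0,0.4,0,0,0]
    - [0,0.4,0,0,0]
    - [0,0.4,0,0,0]

```text
t: 23.48
ee_pos: [1000.1, 64.1, 780.2]
orientation: [-2.888, -0.093, -1.176]
ft_force: [0.0, -0.1, 0.0]
width: 87.5
```

move_arm:
  deltas:
    - [0,0.4,0,0.0,0]
    - [0,0.4,0,0.0,0]
    - [0,0.4,0,0,0]
    - [0,0.4,0,0,0]
    - [0,0.4,0,0,0]

```text
t: 23.9
ee_pos: [1000.7, 64.2, 794.8]
orientation: [-2.867, -0.092, -1.224]
ft_force: [-0.2, 0.2, 0.4]
width: 88.1
```

```bash
cat >> h.py <<'E'
def tl(P):
    o=get_obs();R=Ro.from_rotvec(o["orientation"]).as_matrix();p=np.array(o["ee_pos"])
    d=R.T@(np.array(P,float)-p)
    print("t",round(o["t"],2),"p",p.round(1),"phi",np.arccos(-R[2,2]).round(3),"F",np.round(o["ft_force"],1),"w",round(o["width"],1));print("z",R[:,2].round(3),"y",R[:,1].round(3),"x",R[:,0].round(3))
    print("q",o["qpos"].round(3));print("delta m",(d/1000).round(4),"rows",round(np.linalg.norm(d)/41.7,1))
    return R,p
E
python3 -c "
from h import *
tl((580,50,430))
"
```

```text
t 23.9 p [1000.7   64.2  794.8] phi 0.807 F [-0.2  0.2  0.4] w 88.1
z [ 0.721  0.044 -0.692] y [ 0.063 -0.998  0.002] x [0.69  0.045 0.722]
q [0.05  0.74  0.087 0.008 1.507 1.559]
delta m [-0.5545 -0.0133 -0.0515] rows 13.4
```

move_arm:
  deltas:
    - [0,-0.555,-0.013,-0.05,0]
    - [0,-0.555,-0.013,-0.05,0]
    - [0,-0.555,-0.013,-0.05,0]
    - [0,-0.555,-0.013,-0.05,0]
    - [0,-0.555,-0.013,-0.05,0]

```text
t: 24.32
ee_pos: [886.8, 60.3, 695.3]
orientation: [-2.866, -0.092, -1.226]
ft_force: [1.1, 0.7, 1.3]
width: 87.8
```

```bash
python3 -c "
from h import *
tl((580,50,350))
"
```

```text
t 24.32 p [886.8  60.3 695.3] phi 0.808 F [1.1 0.7 1.3] w 87.8
z [ 0.722  0.044 -0.691] y [ 0.063 -0.998  0.002] x [0.689 0.045 0.723]
q [0.053 0.339 0.959 0.007 1.036 1.558]
delta m [-0.4616 -0.0099  0.0167] rows 11.1
```

Orientation is held at 0.81 rad tilt. Continuing to in front of the cabinet.

move_arm:
  deltas:
    - [0,-0.46,-0.01,0.017,0]
    - [0,-0.46,-0.01,0.017,0]
    - [0,-0.46,-0.01,0.017,0]
    - [0,-0.46,-0.01,0.017,0]
    - [0,-0.46,-0.01,0.017,0]

```text
t: 24.73
ee_pos: [748.1, 55.7, 539.4]
orientation: [-2.867, -0.092, -1.225]
ft_force: [1.4, 0.5, 0.1]
width: 87.6
```

move_arm:
  deltas:
    - [0,-0.25,-0.006,0.01,0]
    - [0,-0.25,-0.006,0.01,0]
    - [0,-0.25,-0.006,0.01,0]
    - [0,-0.25,-0.006,0.01,0]
    - [0,-0.25,-0.006,0.01,0]

```text
t: 25.15
ee_pos: [610.5, 51.7, 383.6]
orientation: [-2.867, -0.092, -1.225]
ft_force: [0.3, -0.4, -0.2]
width: 87.7
```

```bash
python3 -c "
from h import *
tl((575,50,66))
"
```

```text
t 25.15 p [610.5  51.7 383.6] phi 0.808 F [ 0.3 -0.4 -0.2] w 87.7
z [ 0.721  0.044 -0.691] y [ 0.063 -0.998  0.002] x [0.69  0.045 0.723]
q [ 6.700e-02  2.000e-03  2.036e+00 -1.500e-02  2.960e-01  1.586e+00]
delta m [-0.2541 -0.0013  0.1937] rows 7.7
```

```bash
cat > kin.py <<'E'
import numpy as np
from scipy.optimize import least_squares
D=np.array([[.4239,1.6307,1.0886,624.5,236.3],[1.14,.089,1.881,1003.8,341.3],[1.1364,.0861,1.8467,1014.4,347.1],[1.1857,.0871,1.7677,1038,298.1],[1.0869,.0869,1.6979,1054.5,405.5],[.9616,.0869,1.6554,1046,541.6],[.7548,.0868,1.5932,991,763],[.74,.087,1.507,1002.8,794.8],[.339,.959,1.036,888.8,695.3],[.002,2.036,.296,612.7,383.6]])
def fk(p,q2,q3,q5):
    a,d,L2,L3,e,T=p
    A=q2+q3; S=A+q5
    r=a+L2*np.sin(q2)+L3*np.sin(A)+e*np.cos(A)+T*np.sin(S)
    z=d+L2*np.cos(q2)+L3*np.cos(A)-e*np.sin(A)+T*np.cos(S)
    return r,z
def res(p):
    r,z=fk(p,D[:,0],D[:,1],D[:,2]);return np.r_[r-D[:,3],z-D[:,4]]
s=least_squares(res,[0,400,450,400,0,300]);P=s.x
def ik(r,z,phi,x0=(0,2.3,.3)):
    S=np.pi-phi
    f=lambda q:[fk(P,q[0],q[1],S-q[0]-q[1])[0]-r,fk(P,q[0],q[1],S-q[0]-q[1])[1]-z]
    t=least_squares(f,x0[:2]);q=t.x;return q.round(3),round(S-q.sum(),3),round(t.cost,3)
if __name__=="__main__":
    print(P.round(1),np.abs(s.fun).max())
    for phi in (.807,.7,.6,.5):
      for r,z in ((699,66),(699,80),(640,75),(600,75),(575,66),(600,150),(610,60)): print(phi,r,z,*ik(r,z,phi))
E
python3 kin.py
```

```text
[3.000e-01 3.123e+02 5.632e+02 4.846e+02 7.740e+01 2.956e+02] 0.2319134490950887
0.807 699 66 [0.695 2.032] -0.392 0.0
0.807 699 80 [0.665 2.034] -0.364 0.0
0.807 640 75 [0.645 2.159] -0.469 0.0
0.807 600 75 [0.631 2.242] -0.538 0.0
0.807 575 66 [0.65  2.292] -0.607 0.0
0.807 600 150 [0.438 2.24 ] -0.343 0.0
0.807 610 60 [0.672 2.218] -0.556 0.0
0.7 699 66 [0.665 1.984] -0.207 0.0
0.7 699 80 [0.637 1.985] -0.18 0.0
0.7 640 75 [0.607 2.112] -0.278 0.0
0.7 600 75 [0.585 2.197] -0.34 0.0
0.7 575 66 [0.597 2.248] -0.403 0.0
0.7 600 150 [0.406 2.186] -0.151 0.0
0.7 610 60 [0.626 2.174] -0.359 0.0
0.6 699 66 [0.647 1.933] -0.039 0.0
0.6 699 80 [0.621 1.933] -0.013 0.0
0.6 640 75 [0.584 2.062] -0.105 0.0
0.6 600 75 [0.556 2.147] -0.162 0.0
0.6 575 66 [0.562 2.2  ] -0.221 0.0
0.6 600 150 [0.39  2.131] 0.02 0.0
0.6 610 60 [0.597 2.126] -0.181 0.0
0.5 699 66 [0.641 1.877] 0.124 0.0
0.5 699 80 [0.616 1.876] 0.15 0.0
0.5 640 75 [0.573 2.007] 0.062 0.0
0.5 600 75 [0.54  2.093] 0.009 0.0
0.5 575 66 [0.542 2.147] -0.047 0.0
0.5 600 150 [0.386 2.072] 0.183 0.0
0.5 610 60 [0.58  2.072] -0.011 0.0
```

```bash
cat >> kin.py <<'E'
from scipy.spatial.transform import Rotation as Ro
def wr(TCP,t):
    """returns q1,q2,q3,q4,q5 positive-q5 branch"""
    a,d,L2,L3,e,T=P
    w=np.array(TCP)-T*np.array(t); q1=np.arctan2(w[1],w[0]); r=np.hypot(w[0],w[1])-a; z=w[2]-d
    L=np.hypot(L3,e); g=np.arctan2(e,L3)
    c=(r*r+z*z-L2**2-L**2)/(2*L2*L); b=np.arccos(c)   # angle between links
    q3=b-g
    q2=np.arctan2(r,z)-np.arctan2(L*np.sin(b),L2+L*np.cos(b))
    A=q2+q3
    er=np.array([np.cos(q1),np.sin(q1),0]);ez=np.array([0,0,1.]);et=np.cross(ez,er)
    f=er*np.sin(A)+ez*np.cos(A); n=er*np.cos(A)-ez*np.sin(A)
    q5=np.arccos(t@f); q4=np.arctan2(t@et,t@n)
    return np.array([q1,q2,q3,q4,q5])
E
python3 - <<'E'
from kin import *
t=np.array([.721,.044,-.691]);t/=np.linalg.norm(t)
for p in [(610.5,51.7,383.6),(1000.7,64.2,794.8),(575,-100,384),(575,-130,384),(575,-130,330),(575,-130,280),(575,-130,230),(575,-130,150),(575,-130,100),(575,-50,80),(575,46,66),(600,46,66),(640,46,66),(697,46,66),(697,46,90),(507,-339,60),(507,-339,100),(507,-339,200),(560,-200,120)]:
    print(p,wr(p,t).round(3))
E
```

```text
(610.5, 51.7, 383.6) [ 9.700e-02  2.000e-03  2.036e+00 -8.900e-02  2.970e-01]
(1000.7, 64.2, 794.8) [ 0.065  0.74   0.088 -0.003  1.506]
(575, -100, 384) [-0.303 -0.034  2.071  0.686  0.418]
(575, -130, 384) [-0.376 -0.016  2.054  0.759  0.461]
(575, -130, 330) [-0.376  0.062  2.116  1.006  0.371]
(575, -130, 280) [-0.376  0.15   2.164  1.358  0.319]
(575, -130, 230) [-0.376  0.252  2.201  1.784  0.318]
(575, -130, 150) [-0.376  0.44   2.235  2.3    0.423]
(575, -130, 100) [-0.376  0.567  2.239  2.477  0.519]
(575, -50, 80) [-0.172  0.612  2.283  2.827  0.57 ]
(575, 46, 66) [ 0.091  0.65   2.288 -3.103  0.604]
(600, 46, 66) [ 0.085  0.655  2.237 -3.109  0.558]
(640, 46, 66) [ 0.077  0.668  2.154 -3.117  0.487]
(697, 46, 66) [ 0.068  0.694  2.033 -3.128  0.393]
(697, 46, 90) [ 0.068  0.644  2.036 -3.126  0.346]
(507, -339, 60) [-0.875  0.694  2.088  1.836  0.647]
(507, -339, 100) [-0.875  0.606  2.093  1.726  0.63 ]
(507, -339, 200) [-0.875  0.396  2.074  1.41   0.631]
(560, -200, 120) [-0.551  0.527  2.202  2.138  0.514]
```

```bash
python3 -c "
from h import *
tl((575,-130,384));R,p=tl((575,-130,110))
"
```

```text
t 25.15 p [610.5  51.7 383.6] phi 0.808 F [ 0.3 -0.4 -0.2] w 87.7
z [ 0.721  0.044 -0.691] y [ 0.063 -0.998  0.002] x [0.69  0.045 0.723]
q [ 6.700e-02  2.000e-03  2.036e+00 -1.500e-02  2.960e-01  1.586e+00]
delta m [-0.0324  0.1791 -0.0339] rows 4.4
t 25.15 p [610.5  51.7 383.6] phi 0.808 F [ 0.3 -0.4 -0.2] w 87.7
z [ 0.721  0.044 -0.691] y [ 0.063 -0.998  0.002] x [0.69  0.045 0.723]
q [ 6.700e-02  2.000e-03  2.036e+00 -1.500e-02  2.960e-01  1.586e+00]
delta m [-0.2305  0.1784  0.1554] rows 7.9
```

move_arm:
  deltas:
    - [0,-0.032,0.179,-0.034,0]
    - [0,-0.032,0.179,-0.034,0]
    - [0,-0.032,0.179,-0.034,0]
    - [0,-0.032,0.179,-0.034,0]
    - [0,-0.032,0.179,-0.034,0]

```text
t: 25.57
ee_pos: [584.1, -91.9, 384.6]
orientation: [-2.866, -0.095, -1.224]
ft_force: [0.3, -0.6, -0.6]
width: 87.7
```

```bash
python3 -c "
from h import *
R,p=tl((575,-130,110))
"
```

```text
t 25.57 p [584.1 -91.9 384.6] phi 0.807 F [ 0.3 -0.6 -0.6] w 87.7
z [ 0.721  0.045 -0.691] y [ 0.065 -0.998  0.002] x [0.69  0.047 0.722]
q [-0.308 -0.024  2.059  0.69   0.424  0.66 ]
delta m [-0.2065  0.0368  0.1816] rows 6.7
```

move_arm:
  deltas:
    - [0,-0.2,0.037,0.175,0]
    - [0,-0.2,0.037,0.175,0]
    - [0,-0.2,0.037,0.175,0]
    - [0,-0.2,0.037,0.175,0]
    - [0,-0.2,0.037,0.175,0]

```text
t: 25.98
ee_pos: [582.8, -106.1, 261.2]
orientation: [-2.86, -0.096, -1.225]
ft_force: [1.0, -0.0, 0.2]
width: 87.8
```

```bash
python3 -c "
from h import *
R,p=tl((575,-120,90))
"
```

```text
t 25.98 p [ 582.8 -106.1  261.2] phi 0.809 F [ 1.  -0.   0.2] w 87.8
z [ 0.722  0.051 -0.69 ] y [ 0.068 -0.998 -0.003] x [0.689 0.045 0.724]
q [-0.348  0.186  2.18   1.534  0.299 -0.256]
delta m [-0.1299  0.0138  0.1118] rows 4.1
```

move_arm:
  deltas:
    - [0,-0.13,0.008,0.108,0]
    - [0,-0.13,0.008,0.108,0]
    - [0,-0.13,0.008,0.108,0]
    - [0,-0.13,0.008,0.108,0]
    - [0,-0.13,0.008,0.108,0]

```text
t: 26.4
ee_pos: [577.0, -110.1, 135.4]
orientation: [-2.856, -0.099, -1.231]
ft_force: [1.1, 1.0, -0.4]
width: 88.3
```

```bash
python3 -c "
from h import *
R,p=tl((590,46,75))
cv2.imwrite('pics/s15.png',get_image('scene'));cv2.imwrite('pics/t15.png',get_image('top'))
print([ (n,d['conf'],d['location']) for n in('top','scene') for t in ('filter_center',) for d in place_of(n,t)[:3]])
"
```

```text
t 26.4 p [ 577.  -110.1  135.4] phi 0.814 F [ 1.1  1.  -0.4] w 88.3
z [ 0.725  0.053 -0.687] y [ 0.07  -0.998 -0.003] x [0.685 0.047 0.727]
q [-0.365  0.475  2.248  2.38   0.463 -1.172]
delta m [-0.0277 -0.1546  0.0591] rows 4.0
[('top', 0.51, [477.1, 153.9, 15.3]), ('top', 0.4, [697.6, 48.0, 60.6]), ('scene', 0.61, [694.9, 48.2, 63.0])]
```

View pics/s15.png

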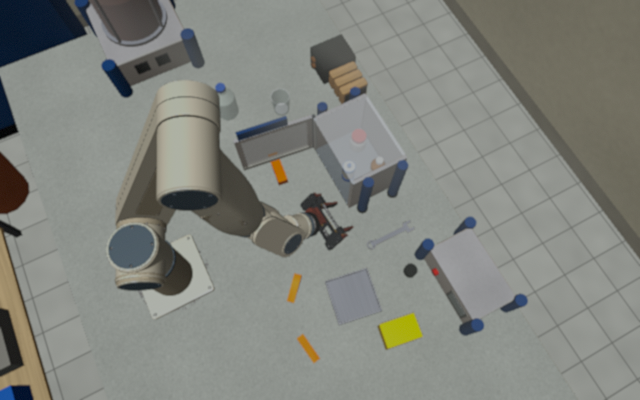

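View pics/t15.png

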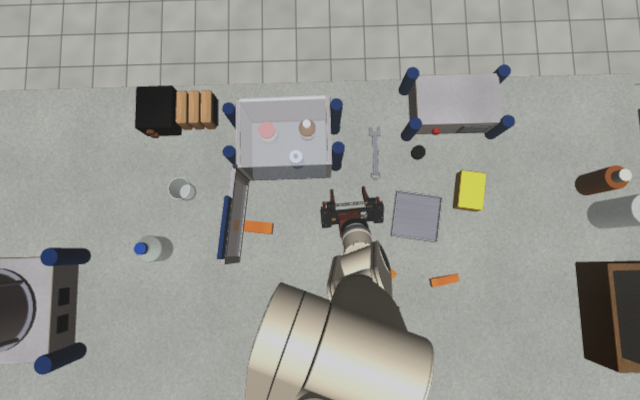

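move_arm:
  deltas:
    - [0,-0.028,-0.155,0.059,0]
    - [0,-0.028,-0.155,0.059,0]
    - [0,-0.028,-0.155,0.059,0]
    - [0,-0.028,-0.155,0.059,0]
    - [0,-0.028,-0.155,0.059,0]

```text
t: 27.02
ee_pos: [589.9, 53.1, 76.9]
orientation: [-2.848, -0.105, -1.229]
ft_force: [0.3, 0.6, 0.3]
width: 88.1
```

```bash
python3 -c "
from h import *
R,p=tl((698.5,47,68))
"
```

```text
t 27.02 p [589.9  53.1  76.9] phi 0.815 F [0.3 0.6 0.3] w 88.1
z [ 0.725  0.062 -0.686] y [ 0.077 -0.997 -0.008] x [0.684 0.047 0.728]
q [ 0.061  0.627  2.261  3.109  0.562 -1.548]
delta m [0.0675 0.0145 0.0845] rows 2.6
```

move_arm:
  deltas:
    - [0,0.004,0.012,0.012,0]
    - [0,0.025,0.013,0.032,0]
    - [0,0.042,0.014,0.055,0]
    - [0,0.058,0.0145,0.073,0]
    - [0,0.0675,0.0145,0.0845,0]

```text
t: 27.43
ee_pos: [699.8, 43.8, 69.9]
orientation: [-2.848, -0.106, -1.231]
ft_force: [-8.7, 19.1, 0.5]
width: 87.7
```

```bash
python3 -c "
from h import *
R,p=tl((698.5,47,68))
a=get_image('top');crop('top',240,80,370,200,5,'c16.png',a)
crop('scene',290,90,420,220,5,'c17.png')
"
```

```text
t 27.43 p [699.8  43.8  69.9] phi 0.816 F [-8.7 19.1  0.5] w 87.7
z [ 0.726  0.061 -0.685] y [ 0.077 -0.997 -0.007] x [0.683 0.048 0.729]
q [ 0.029  0.69   2.031  3.038  0.397 -1.504]
delta m [-0.0022 -0.0032  0.0006] rows 0.1
```

View pics/c16.png

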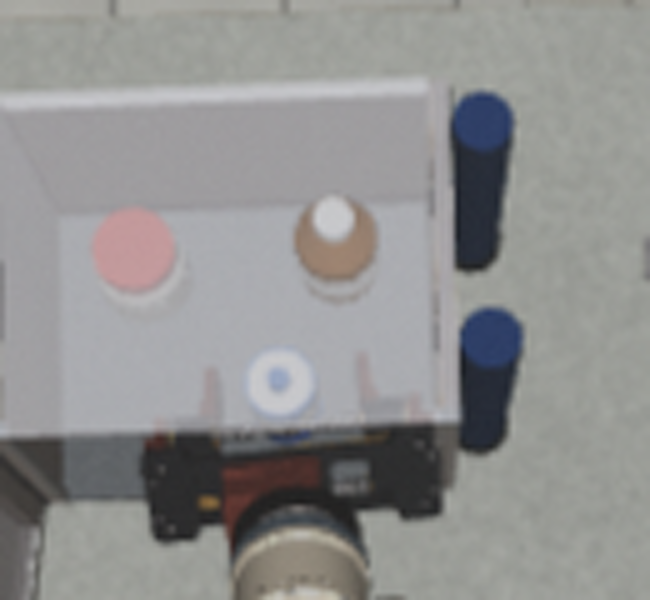

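View pics/c17.png

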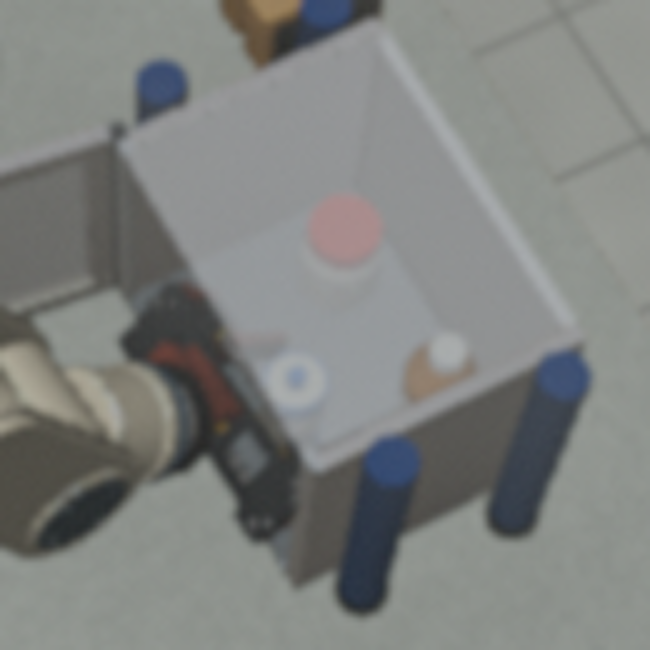

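move_arm:
  deltas:
    - [0,-0.001,-0.004,0,0]
    - [0,-0.001,-0.007,0,0]
    - [0,-0.001,-0.007,0,0]

```text
t: 27.78
ee_pos: [696.6, 48.5, 67.5]
orientation: [-2.852, -0.098, -1.229]
ft_force: [0.5, 0.1, -0.5]
width: 87.9
```

```bash
python3 -c "
from h import *
R,p=tl((698.5,47,68))
R,p=tl((698.5,47,68))
print([ (n,d['conf'],d['location']) for n in('top','scene') for t in ('filter_center',) for d in place_of(n,t)[:3]])
"
```

```text
t 27.78 p [696.6  48.5  67.5] phi 0.814 F [ 0.5  0.1 -0.5] w 87.9
z [ 0.725  0.057 -0.686] y [ 0.072 -0.997 -0.007] x [0.685 0.044 0.727]
q [ 0.041  0.693  2.036  3.072  0.402 -1.523]
delta m [0.0016 0.0017 0.0009] rows 0.1
t 27.78 p [696.6  48.5  67.5] phi 0.814 F [ 0.5  0.1 -0.5] w 87.9
z [ 0.725  0.057 -0.686] y [ 0.072 -0.997 -0.007] x [0.685 0.044 0.727]
q [ 0.041  0.693  2.036  3.072  0.402 -1.523]
delta m [0.0016 0.0017 0.0009] rows 0.1
[]
```

move_arm:
  deltas:
    - [90,0.001,0,0,0]
    - [90,0.001,0,0,0]
    - [110,0.001,0,0,0]
    - [120,0.001,0,0,0]
    - [120,0.001,0,0,0]

```text
t: 28.3
ee_pos: [695.8, 47.4, 64.5]
orientation: [-2.856, -0.098, -1.222]
ft_force: [-0.1, -0.0, -0.8]
width: 58.2
```

```bash
python3 -c "
from h import *
R,p=tl((698.5,47,68))
a=get_image('top');crop('top',240,80,370,200,5,'c18.png',a)
"
```

```text
t 28.3 p [695.8  47.4  64.5] phi 0.809 F [-0.1 -0.  -0.8] w 58.2
z [ 0.721  0.055 -0.69 ] y [ 0.071 -0.997 -0.006] x [0.689 0.045 0.724]
q [ 0.04   0.697  2.035  3.074  0.4   -1.525]
delta m [ 0.0044  0.0006 -0.0005] rows 0.1
```

View pics/c18.png

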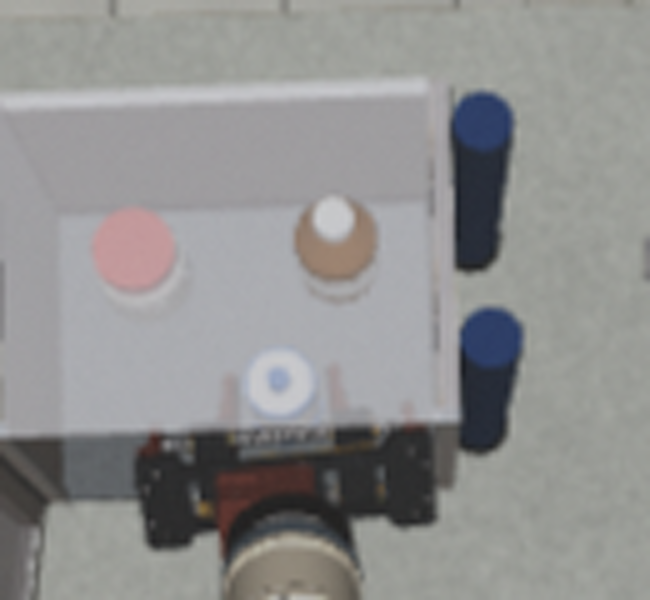

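move_arm:
  deltas:
    - [125,0.003,0,0.001,0]
    - [160,0.003,0,0.001,0]
    - [200,0.003,0,0.001,0]
    - [255,0.003,0,0.001,0]
    - [255,0.003,0,0.001,0]

```text
t: 28.77
ee_pos: [699.0, 47.9, 66.4]
orientation: [-2.856, -0.098, -1.224]
ft_force: [0.7, 0.8, 1.2]
width: 42.3
```

move_arm:
  deltas:
    - [255,0,0,0,0]
    - [255,0,0,0,0]
    - [255,0,0,0,0]
    - [255,0,0,0,0]

```text
t: 29.1
ee_pos: [699.0, 47.9, 66.4]
orientation: [-2.856, -0.098, -1.224]
ft_force: [1.4, 1.1, 0.9]
width: 42.3
```

```bash
python3 -c "
from h import *
R,p=tl((698.5,47,82))
print((R.T@np.array([0,0,.015])).round(4))
a=get_image('top');crop('top',240,80,370,200,5,'c19.png',a)
"
```

```text
t 29.1 p [699.   47.9  66.4] phi 0.81 F [1.4 1.1 0.9] w 42.3
z [ 0.722  0.055 -0.69 ] y [ 0.071 -0.997 -0.006] x [0.688 0.045 0.724]
q [ 0.04   0.695  2.029  3.073  0.393 -1.524]
delta m [ 0.0109  0.0007 -0.0111] rows 0.4
[ 0.0109 -0.0001 -0.0103]
```

View pics/c19.png

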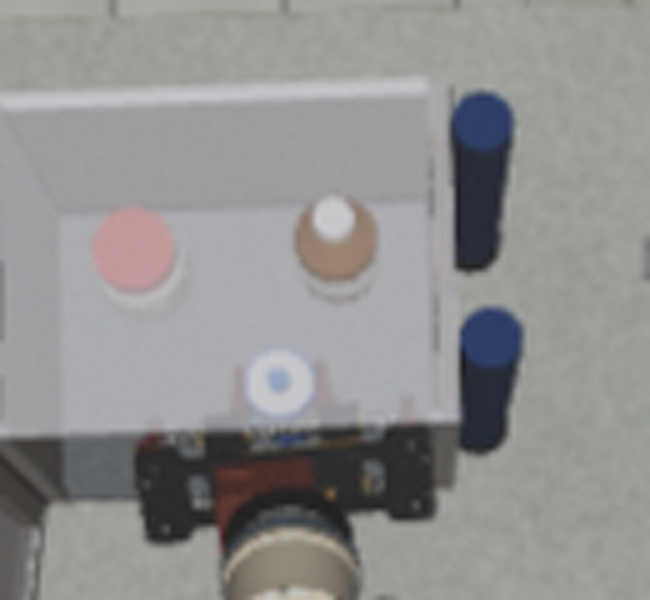

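move_arm:
  deltas:
    - [255,0.002,0,-0.002,0]
    - [255,0.004,0,-0.004,0]
    - [255,0.007,0,-0.0065,0]
    - [255,0.009,0,-0.0085,0]
    - [255,0.011,0,-0.0105,0]

```text
t: 29.57
ee_pos: [698.6, 47.7, 81.7]
orientation: [-2.856, -0.098, -1.223]
ft_force: [-1.1, -0.1, -0.6]
width: 42.5
```

```bash
python3 -c "
from h import *
R,p=tl((580,55,90))
a=get_image('top');crop('top',240,80,370,200,5,'c20.png',a)
crop('scene',290,90,420,220,5,'c21.png')
"
```

```text
t 29.57 p [698.6  47.7  81.7] phi 0.809 F [-1.1 -0.1 -0.6] w 42.5
z [ 0.722  0.055 -0.69 ] y [ 0.071 -0.997 -0.006] x [0.689 0.045 0.724]
q [ 0.04   0.662  2.032  3.067  0.362 -1.518]
delta m [-0.0754 -0.0157 -0.0909] rows 2.9
```

View pics/c20.png

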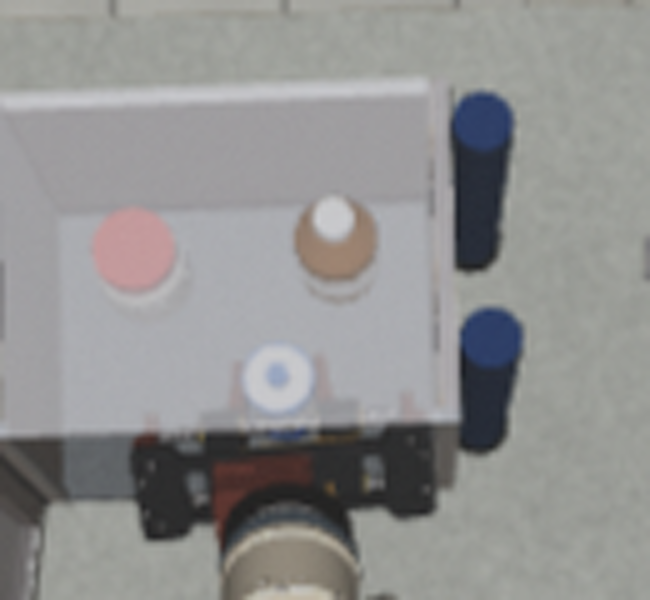

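View pics/c21.png

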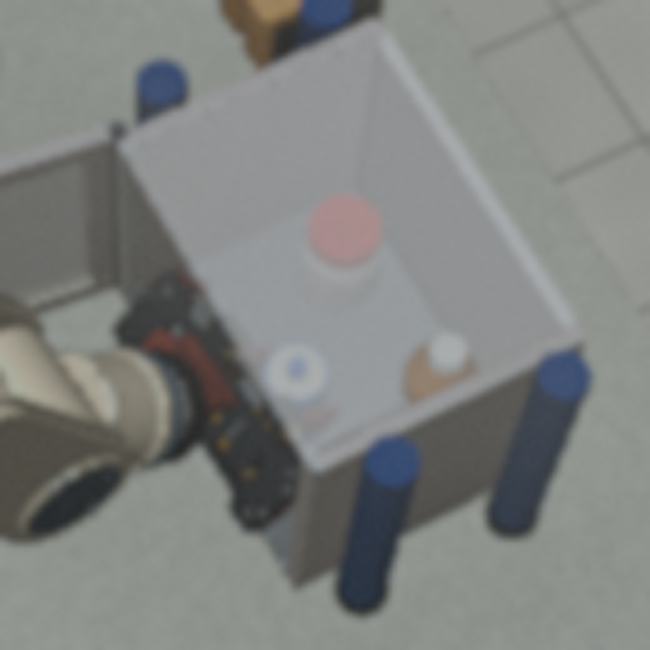

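move_arm:
  deltas:
    - [255,-0.01,-0.0013,-0.011,0]
    - [255,-0.025,-0.0034,-0.0277,0]
    - [255,-0.042,-0.0056,-0.0464,0]
    - [255,-0.058,-0.0078,-0.0642,0]
    - [255,-0.0736,-0.0098,-0.0814,0]

```text
t: 30.08
ee_pos: [587.4, 49.7, 84.5]
orientation: [-2.856, -0.098, -1.223]
ft_force: [0.4, 0.3, -1.8]
width: 42.7
```

```bash
python3 -c "
from h import *
R,p=tl((560,-120,130))
from kin import wr
t=R[:,2]
for q in [(588,50,90),(560,-120,130),(530,-230,120),(507,-339,110),(507,-339,60)]: print(q,wr(q,t).round(3))
cv2.imwrite('pics/s22.png',get_image('scene'))
print([ (n,d['conf'],d['location']) for n in('top','scene') for t in ('filter_center','tray') for d in place_of(n,t)[:2]])
"
```

```text
t 30.08 p [587.4  49.7  84.5] phi 0.809 F [ 0.4  0.3 -1.8] w 42.7
z [ 0.722  0.055 -0.69 ] y [ 0.071 -0.997 -0.006] x [0.689 0.045 0.724]
q [ 0.057  0.603  2.266  3.114  0.536 -1.553]
delta m [ 0.0065  0.167  -0.0605] rows 4.3
(588, 50, 90) [ 0.09   0.589  2.265 -3.123  0.522]
(560, -120, 130) [-0.375  0.48   2.273  2.395  0.484]
(530, -230, 120) [-0.661  0.524  2.214  1.998  0.564]
(507, -339, 110) [-0.88   0.586  2.088  1.675  0.637]
(507, -339, 60) [-0.88   0.696  2.083  1.811  0.655]
[('top', 0.79, [506.2, -337.8, 2.5]), ('scene', 0.47, [581.2, 49.1, 76.0]), ('scene', 0.65, [506.6, -337.8, 1.6])]
```

View pics/s22.png

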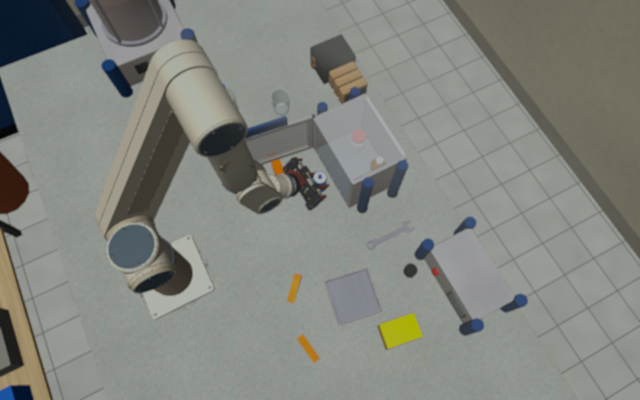

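move_arm:
  deltas:
    - [255,0.005,0.02,-0.02,0]
    - [255,0.008,0.05,-0.04,0]
    - [255,0.007,0.09,-0.055,0]
    - [255,0.006,0.13,-0.06,0]
    - [255,0.006,0.165,-0.06,0]

```text
t: 30.75
ee_pos: [561.6, -120.1, 130.5]
orientation: [-2.856, -0.1, -1.226]
ft_force: [0.6, 1.0, -1.4]
width: 42.9
```

```bash
python3 -c "
from h import *
R,p=tl((511,-338,115))
"
```

```text
t 30.75 p [ 561.6 -120.1  130.5] phi 0.811 F [ 0.6  1.  -1.4] w 42.9
z [ 0.723  0.055 -0.689] y [ 0.072 -0.997 -0.004] x [0.687 0.046 0.725]
q [-0.405  0.48   2.27   2.35   0.491 -1.181]
delta m [-0.0561  0.2137 -0.0379] rows 5.4
```

move_arm:
  deltas:
    - [255,-0.01,0.04,-0.007,0]
    - [255,-0.02,0.08,-0.014,0]
    - [255,-0.031,0.12,-0.021,0]
    - [255,-0.041,0.16,-0.028,0]
    - [255,-0.051,0.195,-0.035,0]

```text
t: 31.17
ee_pos: [514.6, -320.9, 115.6]
orientation: [-2.858, -0.098, -1.225]
ft_force: [0.5, 1.1, -0.7]
width: 42.6
```

```bash
python3 -c "
from h import *
R,p=tl((510.5,-338,85))
"
```

```text
t 31.17 p [ 514.6 -320.9  115.6] phi 0.81 F [ 0.5  1.1 -0.7] w 42.6
z [ 0.722  0.053 -0.689] y [ 0.07  -0.998 -0.003] x [0.688 0.046 0.724]
q [-0.867  0.567  2.108  1.692  0.631 -0.902]
delta m [-0.0258  0.0169  0.0172] rows 0.8
```

move_arm:
  deltas:
    - [255,-0.013,0.009,0.009,0]
    - [255,-0.0258,0.017,0.0172,0]
    - [255,-0.0258,0.017,0.0172,0]

```text
t: 31.42
ee_pos: [510.2, -337.0, 82.8]
orientation: [-2.858, -0.094, -1.222]
ft_force: [-0.9, -0.1, -1.3]
width: 42.4
```

```bash
python3 -c "
from h import *
R,p=tl((510.5,-338,56))
crop('scene',290,220,450,370,5,'c23.png');crop('top',350,160,510,280,5,'c24.png')
"
```

```text
t 31.42 p [ 510.2 -337.    82.8] phi 0.808 F [-0.9 -0.1 -1.3] w 42.4
z [ 0.721  0.053 -0.691] y [ 0.068 -0.998 -0.005] x [0.689 0.043 0.723]
q [-0.897  0.645  2.087  1.736  0.649 -0.988]
delta m [-0.0192  0.0012  0.0187] rows 0.6
```

View pics/c23.png

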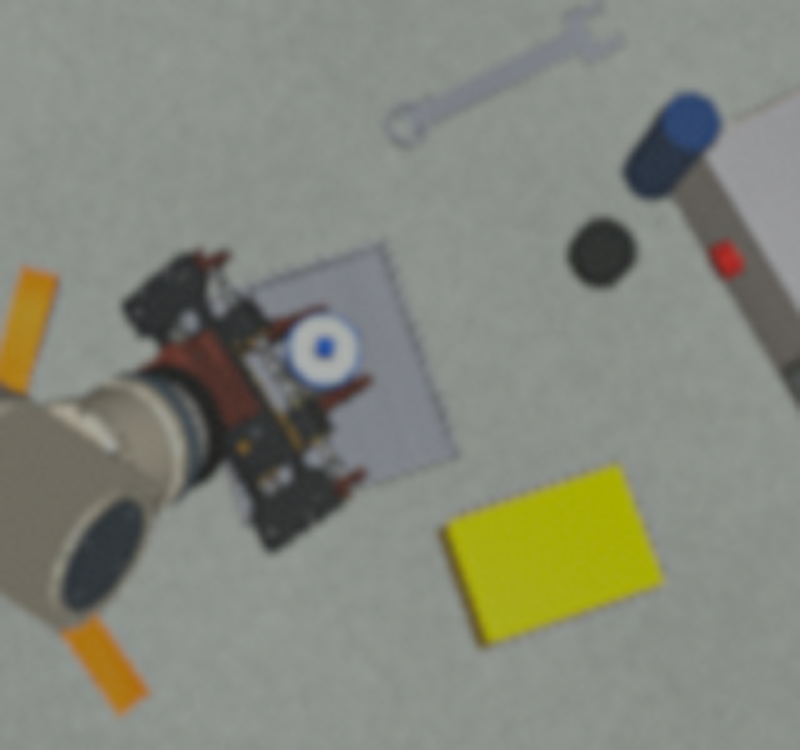

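View pics/c24.png

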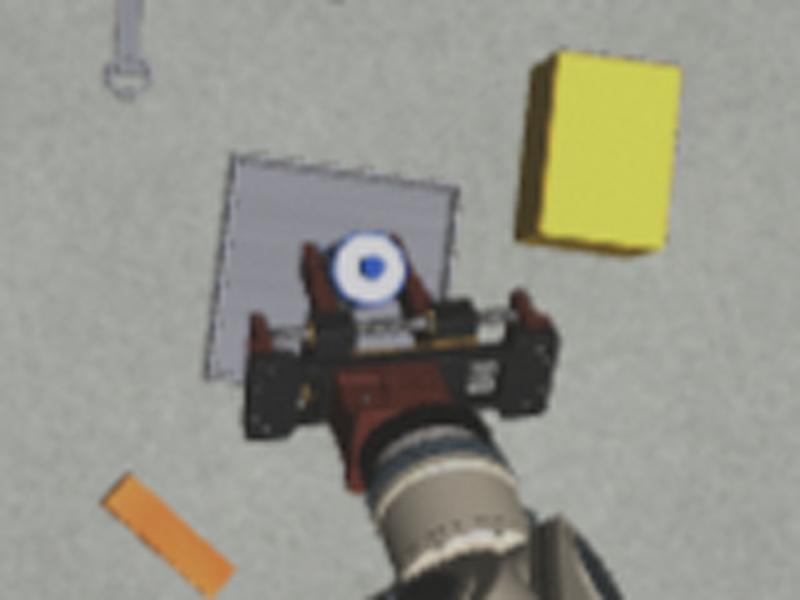

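move_arm:
  deltas:
    - [255,-0.006,0,0.006,0]
    - [255,-0.012,0.001,0.012,0]
    - [255,-0.017,0.001,0.0165,0]
    - [255,-0.0192,0.001,0.0187,0]
    - [255,-0.0207,0.001,0.02,0]

```text
t: 31.93
ee_pos: [511.2, -334.1, 56.0]
orientation: [-2.855, -0.099, -1.223]
ft_force: [0.3, 0.5, -0.5]
width: 42.4
```

move_arm:
  deltas:
    - [255,-0.0007,0,0.0007,0]
    - [255,-0.0014,0,0.0014,0]
    - [255,-0.0014,0,0.0014,0]

```text
t: 32.18
ee_pos: [510.9, -334.6, 54.1]
orientation: [-2.856, -0.098, -1.223]
ft_force: [0.0, -0.2, -1.2]
width: 42.2
```

move_arm:
  deltas:
    - [255,-0.0007,0,0.0007,0]
    - [255,-0.0014,0,0.0014,0]
    - [255,-0.0014,0,0.0014,0]

```text
t: 32.43
ee_pos: [510.8, -334.7, 51.9]
orientation: [-2.856, -0.098, -1.223]
ft_force: [-0.1, 0.1, -0.7]
width: 42.5
```

move_arm:
  deltas:
    - [255,-0.0007,0,0.0007,0]
    - [255,-0.0007,0,0.0007,0]
    - [255,-0.0007,0,0.0007,0]

```text
t: 32.68
ee_pos: [510.8, -334.6, 50.8]
orientation: [-2.856, -0.098, -1.223]
ft_force: [0.2, -0.2, -0.9]
width: 42.4
```

move_arm:
  deltas:
    - [255,-0.0007,0,0.0007,0]
    - [255,-0.0007,0,0.0007,0]
    - [255,-0.0007,0,0.0007,0]

```text
t: 32.93
ee_pos: [511.2, -334.7, 50.4]
orientation: [-2.855, -0.098, -1.225]
ft_force: [-2.4, 1.0, 4.6]
width: 42.3
```

move_arm:
  deltas:
    - [255,-0.0007,0,0.0007,0]
    - [255,-0.0007,0,0.0007,0]
    - [255,-0.0007,0,0.0007,0]

```text
t: 33.18
ee_pos: [511.4, -334.8, 50.3]
orientation: [-2.854, -0.099, -1.227]
ft_force: [-5.8, 1.8, 13.6]
width: 42.6
```

move_arm:
  deltas:
    - [255,0.0007,0,-0.0007,0]
    - [200,0.0007,0,-0.0007,0]
    - [140,0.0007,0,-0.0007,0]
    - [80,0.0007,0,-0.0007,0]
    - [40,0.0007,0,-0.0007,0]

```text
t: 33.6
ee_pos: [510.8, -334.6, 49.6]
orientation: [-2.856, -0.098, -1.222]
ft_force: [-1.2, -0.0, 0.3]
width: 52.3
```

move_arm:
  deltas:
    - [0,0.0007,0,-0.0007,0]
    - [0,0.0007,0,-0.0007,0]
    - [0,0.0007,0,-0.0007,0]
    - [0,0.0007,0,-0.0007,0]

```text
t: 33.93
ee_pos: [510.8, -334.6, 50.8]
orientation: [-2.856, -0.098, -1.223]
ft_force: [0.1, 0.3, 0.1]
width: 78.9
```

```bash
python3 -c "
from h import *
R,p=tl((400,-334,95))
crop('scene',290,220,450,370,5,'c25.png');crop('top',350,160,510,280,5,'c26.png')
"
```

```text
t 33.93 p [ 510.8 -334.6   50.8] phi 0.809 F [0.1 0.3 0.1] w 78.9
z [ 0.722  0.056 -0.69 ] y [ 0.071 -0.997 -0.006] x [0.689 0.045 0.724]
q [-0.894  0.715  2.082  1.82   0.664 -1.094]
delta m [-0.0443 -0.0087 -0.1105] rows 2.9
```

View pics/c26.png

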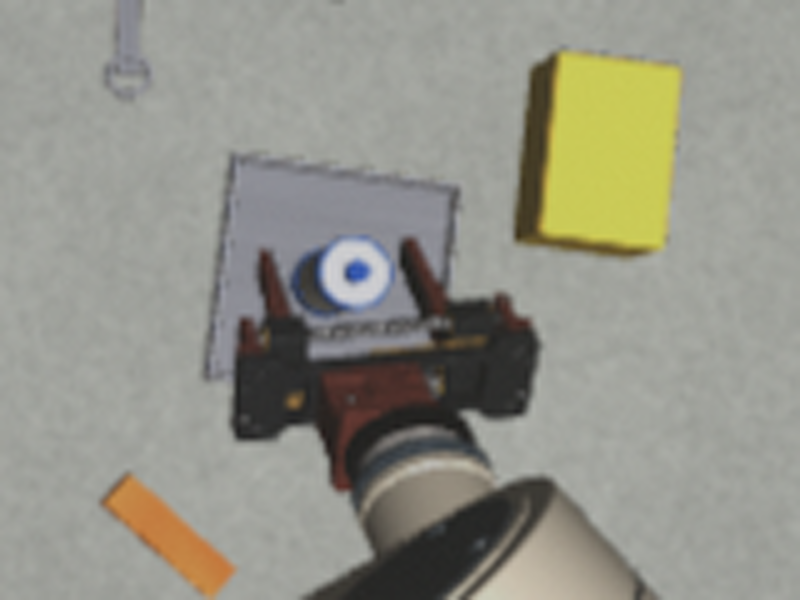

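move_arm:
  deltas:
    - [0,0,0,-0.01,0]
    - [0,0,0,-0.03,0]
    - [0,0,0,-0.06,0]
    - [0,0,0,-0.1,0]
    - [0,0,0,-0.14,0]

```text
t: 34.45
ee_pos: [408.2, -341.5, 147.9]
orientation: [-2.855, -0.099, -1.22]
ft_force: [0.2, 0.2, 0.9]
width: 87.7
```

move_arm:
  deltas:
    - [0,0.02,0,-0.01,0]
    - [0,0.05,0,-0.02,0]
    - [0,0.05,0,-0.02,0]
    - [0,0.05,0,-0.02,0]

```text
t: 34.78
ee_pos: [429.9, -341.9, 199.3]
orientation: [-2.858, -0.101, -1.227]
ft_force: [0.3, 0.1, -0.6]
width: 87.7
```

```bash
python3 -c "
from h import *
R,p=tl((400,-334,95))
a=get_image('top');b=get_image('scene')
cv2.imwrite('pics/t27.png',a);crop('scene',200,90,460,350,3,'s27.png',b);crop('top',350,160,510,280,5,'c27.png',a)
for n in('top','scene'):
  for t in ('filter_center','wedge_heel','door_tab','tray','wrench','tip_box','stopper','amber_bottle','white_jar'):
    print(n,t,[(round(d['conf'],2),d['location']) for d in place_of(n,t)[:2]])
print(proj('top',(507,-334.5,89)),proj('top',(507,-334.5,4)))
"
```

```text
t 34.78 p [ 429.9 -341.9  199.3] phi 0.811 F [ 0.3  0.1 -0.6] w 87.7
z [ 0.723  0.053 -0.689] y [ 0.072 -0.997 -0.002] x [0.687 0.048 0.725]
q [-1.055  0.354  2.159  1.339  0.738 -0.658]
delta m [-0.0958 -0.0098  0.0507] rows 2.6
top filter_center [(0.62, [505.1, -335.8, 43.5])]
top wedge_heel [(0.7, [367.7, -202.9, 14.3]), (0.6, [479.6, 157.1, 16.4])]
top door_tab [(0.88, [468.7, 226.2, 260.6])]
top tray [(0.79, [507.1, -338.5, -1.1])]
top wrench [(0.81, [719.3, -209.2, 4.1])]
top tip_box [(0.87, [578.1, -507.9, -0.5])]
top stopper [(0.69, [720.0, -354.4, -2.2]), (0.5, [720.9, -210.6, 0.5])]
top amber_bottle []
top white_jar []
scene filter_center [(0.49, [508.1, -334.5, 44.2])]
scene wedge_heel [(0.76, [297.8, -388.5, 10.0]), (0.66, [481.4, 151.6, 10.7])]
scene door_tab [(0.87, [467.8, 226.2, 259.5])]
scene tray [(0.71, [512.7, -337.8, 0.8])]
scene wrench [(0.59, [728.3, -210.5, -2.6])]
scene tip_box [(0.93, [581.0, -507.5, 1.6])]
scene stopper [(0.43, [717.4, -354.4, 1.7])]
scene amber_bottle [(0.39, [717.8, -353.0, 1.6])]
scene white_jar []
[420.2787123  214.29001374] [414.25839342 216.48828048]
```

View pics/s27.png

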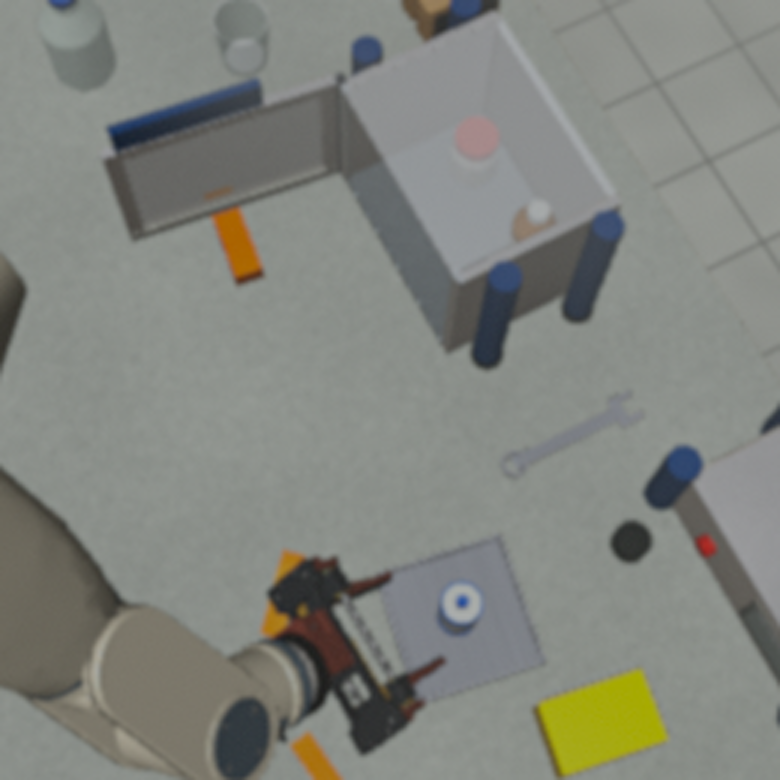

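View pics/t27.png

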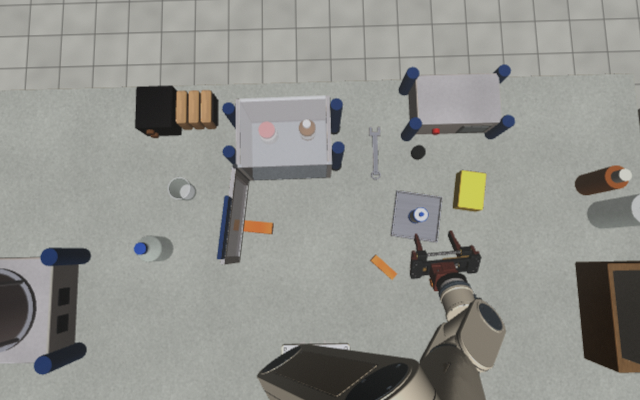

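```bash
python3 -c "
from workcell import *
print(close_job()); print(get_obs()['t'])"
```

```text
the job is handed in; nothing more can be done
None
the job is handed in; nothing more can be done
```

The door is wedged open and the filter capsule stands in the steel tray. I handed the job in at about 35 s of the 72 s allowed; `close_job` gives no verdict, so I can't confirm a pass.

**What I did**
- **Door and wedge:** I gripped the largest orange wedge by its heel and used its nose to push the blue tab from over the roof. I then drove it square under the open door until the wrist force read about 26 N, and released it.
- **Filter:** With the tool pointing straight down, the gripper body would have hit the cabinet roof. I pushed the arm against its reach limit until the tool leaned about 0.81 rad, then turned the wrist over and reached in through the front. I lifted the capsule upright, lowered it onto the tray floor and backed off.

**Last checks**
- **Door:** it is at about 1.67 rad from the tab position. The wedge heel is at about (480, 154) mm, and the robot is clear of both.
- **Filter:** its centre is at about (507, -335, 44) mm, against a tray centre near (507, -338) mm. In the picture its cap sits within about a pixel of where an upright capsule's would, and the wrist force is near zero.
- **Bystanders:** the wrench, tip box and stopper were found and look undisturbed. The network did not correctly find the jar or the amber bottle in the last pictures (one "amber bottle" report was really the stopper). By eye both look unmoved, as do the glass bottle and beaker.

**What went less well**
- **Contact:** on the way in, the gripper body touched the cabinet's right side wall, with about 21 N at the wrist (limit 40 N). I cleared it at once.
- **Joint range:** while gaining the tilt, joint 3 sat at its lower stop. It read about 0.086 to 0.089 rad against the stated 0.09, so it may count as slightly out of range.

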